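Stand the fallen insert back in its row and hold the row clamped

TASK

One of the four yellow mould inserts has fallen out of the gang fixture and lies on its side on the bench: stand it upright, toothed top up, in the gap between its neighbours in the lane and let go of it. Then press the red spring-return lever down until the pad clamps the row against the fixed stop and the pointer stands in the green band of the scale, and keep it there: finish while still holding the lever down, because the row is scribed next and the clamp springs open when the lever is released. Do not knock over the standing inserts, and leave the oil bottle, glue bottle and paste jar where they stand.

Things in the scene. Friction and masses are not known exactly. Their poses are not given: they have to be found in the camera images.
- fixture: Gang fixture fixed to the bench: steel plate, x -50..50, y -153..117 mm, with a lane along its y axis. Origin on the bench top under the lane's centre line, z up. Lane floor z = 12 mm, 49 mm wide between two rails (tops z = 20 mm, outer faces x = +-32.5 mm). Stop block at the -y end: face y = -120 mm, top z = 46 mm. Lever clamp at the +y end: pad face y = 14 mm with the lever up, guide block to z = 48 mm
- scale (a point): Middle of the white scale plate with the green band, upright on the -x side of the clamp: 2.5 mm thick, 66 mm wide along the lane, top 128 mm above the bench. The clamp's two cheeks (y 62..102 mm, x +-24 mm in the fixture's frame) reach 95 mm
- lane (a point): Nominal middle of the place where the fallen insert belongs: on the lane floor, on the centre line, 69 mm toward -y from the fixture's origin. The gap between insert_a and insert_b is 36 to 43 mm long and its middle may lie a few mm away: take it from those two inserts
- insert_fallen: Fallen mould insert: yellow block 44 (own x) x 30 (own y) x 47 mm (own z, toothed top at +z; plain sides up to 45 mm), 0.14 to 0.22 kg. Origin: centre of its underside. At the start it lies on the bench on its +y face, 30 mm high; its y axis points down, its z axis is level and within 0.25 rad of world +y (toward the lever end). Either long side may face the stop in the lane
- insert_a: Standing yellow insert of the same kind, next to the fixed stop. Origin: centre of its underside, on the lane floor; z up, y along the lane (it takes 15 mm each way).
- insert_b: Standing yellow insert on the other side of the gap; same kind and axes.
- insert_c: Standing yellow insert between insert_b and the clamp pad; same kind and axes.
- paddle (a point): Point on the top face of the red lever paddle (36 mm wide across the lane direction, 54 mm long, 14 mm thick), 108 mm from the pivot; it moves with the lever. Press here, downward. With the lever up it is about 138 mm above the bench, with the pointer in the green band about 90 mm.
- pivot (a point): Pivot of the lever, 81 mm above the bench, 85 mm from the fixture's origin on its +y side; the axis is the fixture's x axis. From here the lever points away from the lane (+y), 0.48 rad above level when up.
- clamp_lever (a joint): Lever angle in rad: 0 = up (at rest, spring return), growing as the paddle is pressed down, end stop 0.62. The pad moves toward the stop 50 mm per rad and meets the closed-up full row at about 0.34. Green band of the scale: 0.42 to 0.54; the paddle then pushes back with about 9 N (1.5 N at the start of travel)
- clamp_pad (a joint): How far the spring behind the clamp pad is compressed, m: 0 = free, about 4 to 10 mm in the green band when all four inserts stand in the row, 0 when the row is incomplete.
- oil_bottle: Dark bottle, 42 mm across, 69 mm high, a bystander. Origin: centre of its underside.
- glue_bottle: White bottle with blue collar, 27 mm across, 74 mm high, a bystander. Origin: centre of its underside.
- paste_jar: Small white jar with steel lid, 47 mm across, 37 mm high, a bystander. Origin: centre of its underside.

How it is judged:
By the outcome, as a careful person would: the job done as asked, in the order asked, and still so for the second after the job is handed in, while the arm keeps its last pose, push and grip.
It also fails if it takes over 54 s, if anything falls off the work surface, if the arm or the gripper's body presses on something with over 40 N, if the wrist force passes 120 N, or if a joint passes its speed limit or range.

ROBOT

A 7-joint arm with a two-finger parallel gripper is mounted at the origin on a cart in front of the work surface, level with it; the furniture and walls round the work are solid. World frame = base frame: x ahead of the robot, y to its left, z up, the work surface at z = 0. Lengths are in m, angles in degrees, forces in N, time in s.
With the tool pointing down it reaches from about 0.425 to 0.8 m from the base axis. Payload 8.3 kg.
Tool frame: the origin (TCP) lies between the finger pads; the fingertips stand 14 mm ahead of it and the grasp point (between the pads) lies 5 mm behind it; z points along the fingers, y is the line along which they close (so a half turn about z gives the same grasp; the last joint's range is limited). The gripper opens to 85 mm and grips with 20 to 120 N. Pads are 22 mm wide; open, the fingers measure 114 mm over their backs; the gripper's body (76 mm by 85 mm) begins 54 mm behind the grasp point. The pads swing forward as they close: fully open they stand 13 mm farther back than shut.
Start: joints at [-68.692, 21.967, 0.94, 78.501, -0.361, 79.538, -2.664], TCP at [0.263, 0.567, 0.208] pointing down, gripper open.
Joint ranges: [-169.22, 169.22], [-14.56, 117.87], [-87.37, 89.26], [10.42, 133.3], [-82.24, 262.24], [0.94, 117.77], [-172.7, 172.7]. Speed limits (degrees/s): [136.94, 136.94, 172.46, 172.46, 180, 180, 180].

INTERFACE

Orientations are given as [roll, pitch, yaw] about the fixed x, y, z axes, in that order (R = Rz(yaw) Ry(pitch) Rx(roll)).
In Python, from cell import arm gives the robot as it stands. The module is installed in compiled form; this text tells all that it offers.
- The arm moves only by the shell command python3 -m handwheel 'ROWS' [OPENING] [FORCE]. ROWS is a JSON object of lists of equal length, an entry for each row: "linear": the shift along the tool's x, y, z normalised to -1 to 1, where 1 is 25 cm, a list of three; "twist": the turn about the tool's z normalised to -1 to 1, where 1 is 30 degrees. A call has 1 to 12 rows; each row shifts and turns the commanded pose from where the row before left it, along the tool's axes as they then stand; what a row does not reach is not made up. A row lasts 1/10 s, in which the tool goes at most 50 mm and 8.59 degrees, less where a joint would pass 70% of its speed; a pose out of reach is approached as far as the arm can. A call with a number of a shift or a turn outside -1 to 1 is refused whole. A call with a gripper value outside its range is refused whole. OPENING is the closure, from 0 (fully open) to 1 (shut), set as the call begins (- or left out, the last holds). The fingers move at their own pace and stop on an object; FORCE is the grip in N (left out, the last holds). Time passes only in rows, so rows that do not move let the fingers close. It gives the time, the measured TCP pose, the force, the opening and the grip force at its end, in the units of the state.
- arm.state(): the state, without advancing time (a new reading comes with each control period).
- arm.read_camera(name): name is "scene" or "side" or "wrist"; returns a dict with "pixels" (480x640x3 uint8, red, green, blue), "intrinsics" (3x3 intrinsics, pixels), "extrinsics" (4x4, takes a point from camera to world coordinates). Camera axes: x right, y down, z forward; pixel columns grow to the right and rows downward; lengths in m; the calibration is good to about 2 mm. The wrist camera is an equidistant fisheye: a pixel r from the principal point sees the ray r / f radians off the axis. A picture is of the moment at which its call begins. There is no depth.
- arm.close_job(): hands the job in; it is judged then, once.
The state is a dict: "time": time; "qpos": joint angles; "joint_velocities": joint speeds; "tau": joint torques, N m; "tcp_pos": TCP position; "tcp_rot": TCP orientation; "contact_force": force on the tool from outside, world axes, zero at the start; "ft_torque": the same for the moment, N m; "opening": finger opening in m; "grasp_force": force on a finger pad.
Only numpy, scipy, OpenCV 4.12 (cv2) and the standard library are available. Lean on these libraries where they do the work, as an engineer would, in place of code of your own. Each camera call takes 0.05 s, during which the arm holds its last target. There are 200 camera calls.

## Working session

There is one attempt and no reset: what is moved stays moved. The work goes in short steps, Python scripts to look and compute and a shell command to move; the robot and the scene stay as the last step left them, time stands still between calls to the robot, and variables do not carry over. Pictures are saved under pics/ and viewed, at most 10 in all, crops included, and the job is handed in when it is done.

```bash
mkdir -p pics; cat > h.py <<'E'
import numpy as np, cv2
from cell import arm
def snap(n,f):
    c=arm.read_camera(n); cv2.imwrite('pics/'+f,cv2.cvtColor(c['pixels'],cv2.COLOR_RGB2BGR)); np.savez('pics/'+f+'.npz',K=c['intrinsics'],T=c['extrinsics']); return c
def cal(f):
    d=np.load('pics/'+f+'.npz'); return d['K'],d['T']
def ray(f,u,v,fish=False):
    K,T=cal(f); x=(u-K[0,2])/K[0,0]; y=(v-K[1,2])/K[1,1]
    if fish:
        r=np.hypot(x,y); s=np.sin(r)/max(r,1e-9); d=np.array([x*s,y*s,np.cos(r)])
    else: d=np.array([x,y,1.])
    return T[:3,3],T[:3,:3]@d
def onz(f,u,v,z,fish=False):
    o,d=ray(f,u,v,fish); return o+d*(z-o[2])/d[2]
def proj(f,p,fish=False):
    K,T=cal(f); q=(np.asarray(p)-T[:3,3])@T[:3,:3]
    if fish:
        r=np.hypot(q[0],q[1]); t=np.arctan2(r,q[2]); x,y=q[0]/r*t,q[1]/r*t
    else: x,y=q[0]/q[2],q[1]/q[2]
    return np.array([K[0,0]*x+K[0,2],K[1,1]*y+K[1,2]])
E
python3 - <<'E'
from h import *
for n in ('scene','side','wrist'):
    c=snap(n,n+'0.png'); print(n,c['intrinsics'].round(1).tolist(),c['extrinsics'].round(3).tolist())
s=arm.state(); print({k:np.round(v,3).tolist() for k,v in s.items()})
E
```

```text
scene [[445.8, 0.0, 323.2], [0.0, 445.8, 242.0], [0.0, 0.0, 1.0]] [[-0.89, -0.349, 0.292, 0.29], [-0.456, 0.688, -0.565, 0.409], [-0.004, -0.636, -0.772, 0.77], [0.0, 0.0, 0.0, 1.0]]
side [[450.1, 0.0, 323.8], [0.0, 450.1, 231.4], [0.0, 0.0, 1.0]] [[0.868, -0.261, 0.424, 0.199], [-0.497, -0.425, 0.756, -0.739], [-0.017, -0.867, -0.498, 0.533], [0.0, 0.0, 0.0, 1.0]]
wrist [[371.6, 0.0, 324.1], [0.0, 371.6, 236.6], [0.0, 0.0, 1.0]] [[0.422, 0.861, 0.283, 0.19], [0.907, -0.401, -0.132, 0.601], [-0.0, 0.312, -0.95, 0.373], [0.0, 0.0, 0.0, 1.0]]
{'time': 0.15, 'qpos': [-68.692, 22.003, 0.938, 78.549, -0.36, 79.537, -2.666], 'joint_velocities': [-0.053, -0.128, 0.006, -0.215, 0.045, -0.056, -0.054], 'tau': [0.002, -62.816, 0.845, -37.217, 0.017, 0.011, 0.0], 'tcp_pos': [0.263, 0.566, 0.207], 'tcp_rot': [-179.913, 0.002, 155.089], 'contact_force': [-0.08, -0.519, 0.532], 'ft_torque': [0.009, -0.085, 0.035], 'grasp_force': 0.0, 'opening': 0.086}
```

View pics/scene0.png

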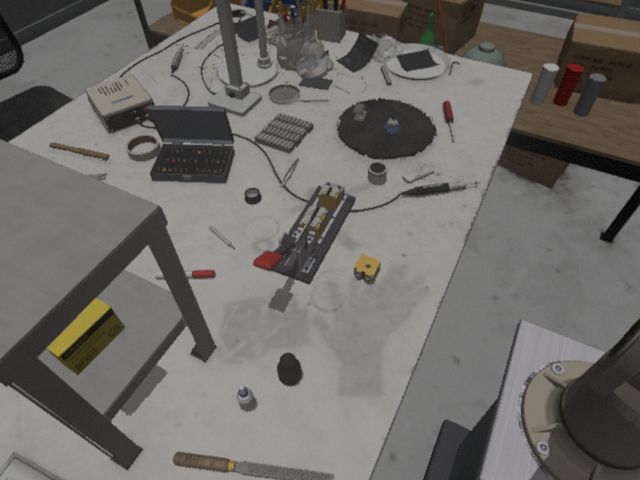

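View pics/side0.png

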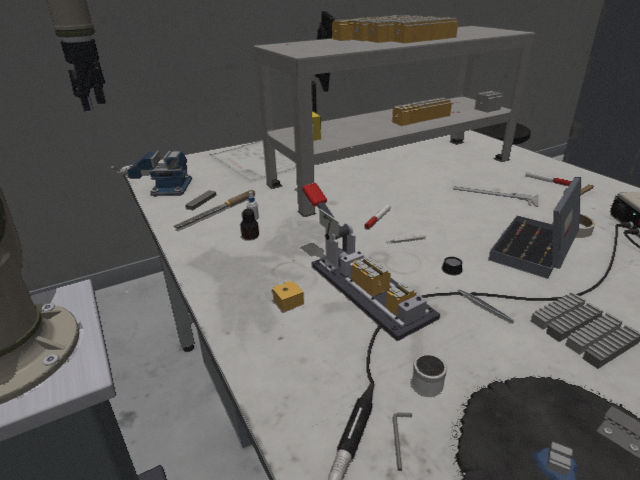

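View pics/wrist0.png

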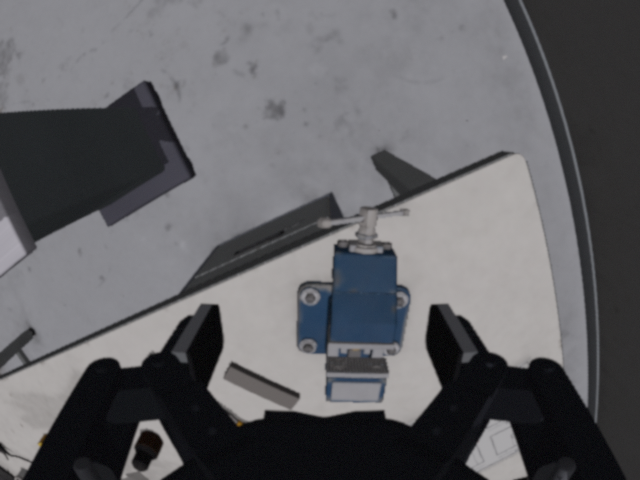

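The scene view shows the fixture from (335,190) to (295,275), with the red paddle at (267,260) and the fallen insert at (366,268). The oil bottle is at (289,370) and the glue bottle at (245,400). The side view shows the insert at (288,295) and the paddle at (315,194). The wrist view shows only the vise. Next I'll get rough positions.

```bash
python3 - <<'E'
from h import *
S='scene0.png';D='side0.png'
for n,u,v,z in [('insert top',367,263,.03),('plate corner',310,280,.01),('plate corner2',353,192,.01),('leg',203,352,0),('oil',289,383,0),('glue',246,405,0),('jar?',252,196,.02)]: print(n,onz(S,u,v,z).round(3))
for n,u,v,z in [('insert top',288,291,.03),('plate near corner',400,334,.01),('plate right',437,314,.01),('plate left',313,265,.01),('leg',305,213,0),('oil',250,236,0),('jar',453,272,0),('redtool',378,218,0)]: print(n,onz(D,u,v,z).round(3))
def tri(a,b):
    o1,d1=ray(S,*a);o2,d2=ray(D,*b);A=np.c_[d1,-d2];t=np.linalg.lstsq(A,o2-o1,rcond=None)[0];p=o1+d1*t[0];q=o2+d2*t[1];return ((p+q)/2).round(3),(p-q).round(3)
print(tri((267,260),(314,194)))
a=cv2.imread('pics/'+S)[175:295,240:385]; b=cv2.imread('pics/'+D)[178:338,268:443]
a=cv2.resize(a,None,fx=2.7,fy=2.7,interpolation=3);b=cv2.resize(b,None,fx=2.25,fy=2.25,interpolation=3)
im=np.zeros((max(a.shape[0],b.shape[0]),a.shape[1]+b.shape[1],3),np.uint8);im[:a.shape[0],:a.shape[1]]=a;im[:b.shape[0],a.shape[1]:]=b
cv2.imwrite('pics/c0.png',im);print(im.shape,a.shape)
E
```

```text
insert top [ 0.464 -0.124  0.03 ]
plate corner [ 0.556 -0.045  0.01 ]
plate corner2 [ 0.585 -0.321  0.01 ]
leg [ 0.66   0.183 -0.   ]
oil [0.488 0.161 0.   ]
glue [0.534 0.229 0.   ]
jar? [ 0.79 -0.19  0.02]
insert top [ 0.462 -0.131  0.03 ]
plate near corner [ 0.581 -0.308  0.01 ]
plate right [ 0.668 -0.302  0.01 ]
plate left [ 0.555 -0.054  0.01 ]
leg [0.658 0.177 0.   ]
oil [0.493 0.142 0.   ]
jar [ 0.794 -0.212  0.   ]
redtool [0.8   0.057 0.   ]
(array([0.604, 0.023, 0.129]), array([ 0.001, -0.   ,  0.   ]))
(360, 786, 3) (324, 392, 3)
```

View pics/c0.png

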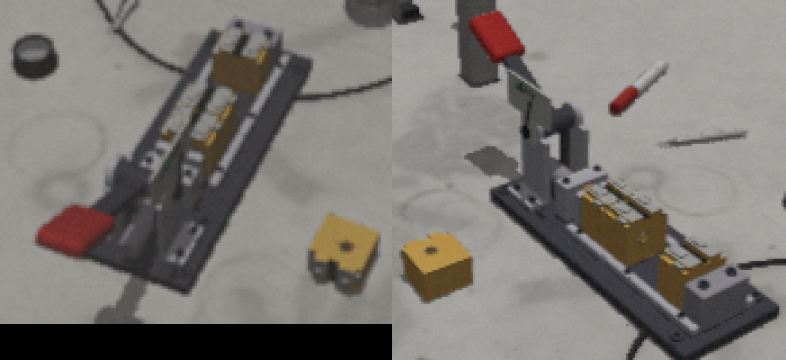

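The left half of the crop shows the scene view: lane between the plate corners, a gap between insert a (240,60) and b (215,125), the fallen insert at (345,255), teeth toward +y. The right half shows the same from the side camera. The fixture yaw comes out at about 6°, and the insert is near (0.463,-0.127). I'll move the wrist camera over the work with the tool at yaw 90 (tool x = world +y, tool y = world +x).

```bash
python3 -m handwheel '{"linear":[[0,0,-0.02],[0,0,-0.02],[0,0,-0.02],[0,0,-0.02],[0,0,-0.02],[0,0,-0.02],[0,0,-0.02],[0,0,-0.02]],"twist":[0.27,0.27,0.27,0.27,0.27,0.27,0.27,0.27]}' 0
python3 -m handwheel '{"linear":[[-0.158,0.094,0],[-0.158,0.094,0],[-0.158,0.094,0],[-0.158,0.094,0],[-0.158,0.094,0],[-0.158,0.094,0],[-0.158,0.094,0],[-0.158,0.094,0]],"twist":[0,0,0,0,0,0,0,0]}'
python3 -m handwheel '{"linear":[[-0.189,0.025,0],[-0.189,0.025,0],[-0.189,0.025,0],[-0.189,0.025,0],[-0.189,0.025,0],[-0.189,0.025,0],[-0.189,0.025,0],[-0.189,0.025,0],[-0.189,0.025,0],[-0.189,0.025,0],[-0.189,0.025,0],[0,0,0]],"twist":[0,0,0,0,0,0,0,0,0,0,0,0]}'
python3 - <<'E'
from h import *
c=snap('wrist','w1.png'); print(arm.state()['tcp_pos'],arm.state()['tcp_rot'])
E
```

```text
time: 0.95
tcp_pos: [0.2631, 0.5667, 0.2475]
tcp_rot: [-180.0, 0.0, 90.0]
contact_force: [0.2, -0.1, 0.1]
opening: 0.0857
grasp_force: 0.0
time: 1.75
tcp_pos: [0.4533, 0.25, 0.2476]
tcp_rot: [-180.0, -0.0, 90.3]
contact_force: [-0.6, 1.1, -0.2]
opening: 0.0854
grasp_force: 0.0
time: 2.95
tcp_pos: [0.5214, -0.2756, 0.2468]
tcp_rot: [-179.8, 0.2, 89.7]
contact_force: [-0.9, -0.1, 0.5]
opening: 0.0853
grasp_force: 0.0
[ 0.52240863 -0.272077    0.24688443] [-1.79865196e+02  1.22061663e-01  8.98646513e+01]
```

View pics/w1.png

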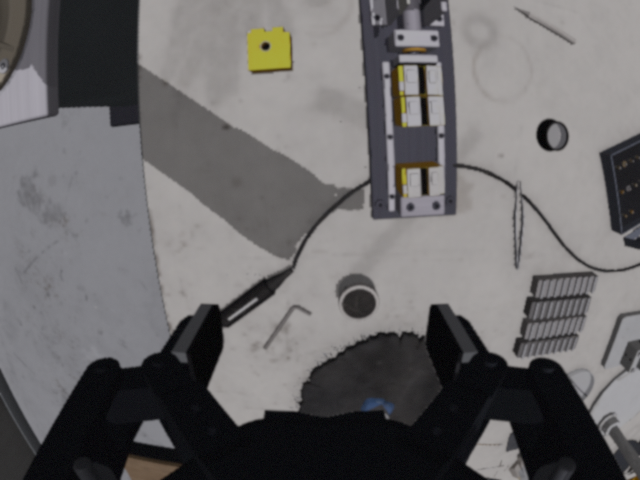

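The wrist view is clear: the fallen insert at (270,50) with teeth up-image (+y), inserts c, b and a at (419,80), (419,110) and (419,180), the gap at (418,145), and the plate's stop-end corners at (372,217) and (455,214). I'll measure it.

```bash
python3 - <<'E'
from h import *
W='w1.png'; im=cv2.imread('pics/'+W); h=cv2.cvtColor(im,cv2.COLOR_BGR2HSV)
m=cv2.inRange(h,(20,120,90),(40,255,255)); n,l,st,ce=cv2.connectedComponentsWithStats(m)
for i in range(1,n):
    if st[i,4]>20: print(st[i],ce[i].round(1))
i=max(range(1,n),key=lambda i:st[i,4] if ce[i][0]<320 else 0)
ys,xs=np.nonzero(l==i); P=np.array([onz(W,x,y,.030,True)[:2] for x,y in zip(xs,ys)],np.float32)
(c,s,a)=cv2.minAreaRect(P*1000);print('insert rect',c,s,a, P.mean(0))
for u,v,z in [(372,217,.01),(455,214,.01),(361,2,.01),(386,206,.02),(382,62,.02),(444,194,.02),(437,64,.02)]: print(u,v,onz(W,u,v,z,True).round(4))
cv2.imwrite('pics/w1c.png',cv2.resize(im[0:230,235:475],None,fx=2.6,fy=2.6,interpolation=2))
E
```

```text
[ 248   27   44   45 1586] [269.2  49.8]
[397  65   6  16  80] [399.9  72.4]
[399  91   7  22 100] [402.2 101.6]
[401 167   6  18  83] [403.1 175.4]
insert rect (465.8666687011719, -120.71810150146484) (43.676979064941406, 44.96211624145508) 1.942155361175537 [ 0.4660354  -0.12213484]
372 217 [ 0.5744 -0.305   0.01  ]
455 214 [ 0.6731 -0.3011  0.01  ]
361 2 [ 0.5613 -0.0646  0.01  ]
386 206 [ 0.5883 -0.2898  0.02  ]
382 62 [ 0.5815 -0.1344  0.02  ]
444 194 [ 0.6541 -0.2755  0.02  ]
437 64 [ 0.6411 -0.1327  0.02  ]
```

View pics/w1c.png

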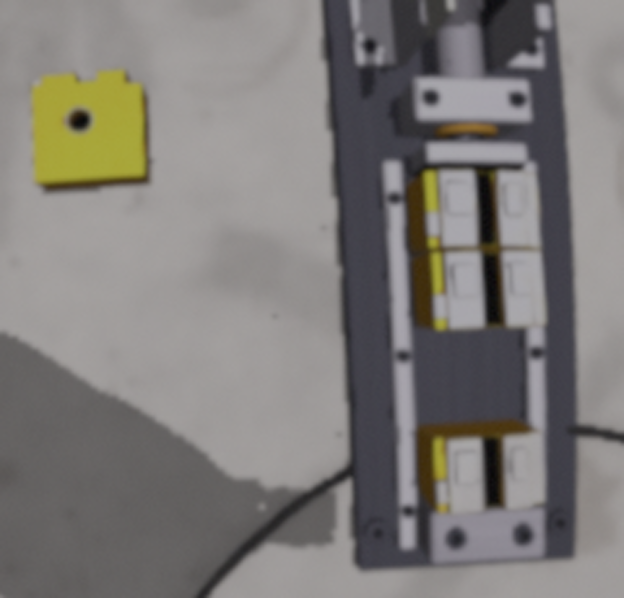

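The insert rectangle is centred at (0.466,-0.121), with its z axis at about 92°. The crop shows the teeth edge at (85,75) and the base edge at (92,182). The tool can't tilt, so I'll grip the toothed end with a small overlap and pivot the block in the grip. If gravity doesn't turn it, I'll use the plate edge as a ledge.

```bash
python3 -m handwheel '{"linear":[[0.134,-0.0456,0.118],[0.134,-0.0456,0.118],[0.134,-0.0456,0.118],[0.134,-0.0456,0.118],[0.134,-0.0456,0.118],[0,0,0],[0,0,0],[0,0,0]],"twist":[0,0,0,0,0,-0.065,0,0]}' 0
python3 - <<'E'
from h import *
snap('wrist','w2.png'); s=arm.state(); print(s['tcp_pos'],s['tcp_rot'])
W='w2.png'; im=cv2.imread('pics/'+W); h=cv2.cvtColor(im,cv2.COLOR_BGR2HSV)
m=cv2.inRange(h,(20,120,90),(40,255,255)); n,l,st,ce=cv2.connectedComponentsWithStats(m)
i=max(range(1,n),key=lambda i:st[i,4]); print(st[i])
ys,xs=np.nonzero(l==i); P=np.array([onz(W,x,y,.030,True)[:2] for x,y in zip(xs,ys)],np.float32)
print('insert rect',cv2.minAreaRect(P*1000))
E
```

```text
time: 3.8
tcp_pos: [0.467, -0.1, 0.1009]
tcp_rot: [179.9, -0.0, 92.2]
contact_force: [0.4, -0.8, 0.7]
opening: 0.0855
grasp_force: 0.0
[ 0.46716151 -0.10062684  0.10100261] [1.79904828e+02 1.21460094e-02 9.21887192e+01]
[ 289  238   62   58 2849]
insert rect ((464.6009216308594, -119.64302062988281), (41.92341995239258, 42.78571319580078), 1.6783608198165894)
```

View pics/w2.png

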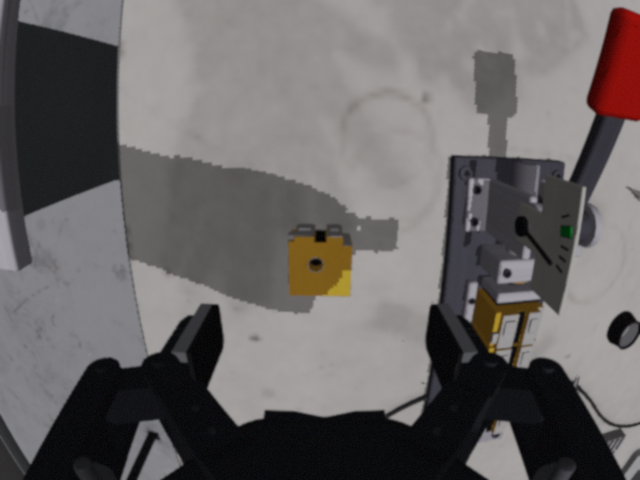

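The insert is at (320,266), well centred between the fingers. The paddle is at (620,60) and the pointer and green band at (550,240). Now I'll descend and grip at 20 N.

```bash
python3 -m handwheel '{"linear":[[-0.014,-0.012,0.1],[0,0,0.1],[0,0,0.08],[0,0,0.036],[0,0,0],[0,0,0]],"twist":[0,0,0,0,0,0]}' 0
python3 -m handwheel '{"linear":[[0,0,0],[0,0,0],[0,0,0],[0,0,0],[0,0,0],[0,0,0],[0,0,0],[0,0,0],[0,0,0],[0,0,0]],"twist":[0,0,0,0,0,0,0,0,0,0]}' 1 20
python3 -m handwheel '{"linear":[[0,0,-0.03],[0,0,-0.03],[0,0,-0.03],[0,0,-0.03],[0,0,-0.03],[0,0,-0.03],[0,0,-0.03],[0,0,-0.03],[0,0,0],[0,0,0]],"twist":[0,0,0,0,0,0,0,0,0,0]}' 1 20
python3 - <<'E'
from h import *
snap('wrist','w3.png'); snap('side','s3.png'); s=arm.state(); print(s['tcp_pos'],s['tcp_rot'])
a=cv2.imread('pics/w3.png')[180:400,190:450]; p=proj('s3.png',s['tcp_pos']).astype(int); print(p)
b=cv2.imread('pics/s3.png')[p[1]-60:p[1]+60,p[0]-65:p[0]+65]
a=cv2.resize(a,(390,330));b=cv2.resize(b,(390,360),interpolation=3)
im=np.zeros((360,780,3),np.uint8);im[:330,:390]=a;im[:,390:]=b;cv2.imwrite('pics/c3.png',im)
E
```

```text
time: 4.45
tcp_pos: [0.4642, -0.1046, 0.0221]
tcp_rot: [179.9, 0.0, 92.2]
contact_force: [0.4, -0.1, -0.3]
opening: 0.0851
grasp_force: 0.0
time: 5.45
tcp_pos: [0.4635, -0.104, 0.0212]
tcp_rot: [-180.0, 0.0, 92.2]
contact_force: [-0.4, 0.5, -0.3]
opening: -0.0001
grasp_force: 0.0
time: 6.45
tcp_pos: [0.4636, -0.1039, 0.0813]
tcp_rot: [180.0, -0.0, 92.3]
contact_force: [-0.4, 0.3, -0.7]
opening: -0.0006
grasp_force: 0.0
[ 0.46319985 -0.10393057  0.08085044] [-1.79960294e+02  5.36004634e-04  9.22439186e+01]
[280 260]
```

View pics/c3.png

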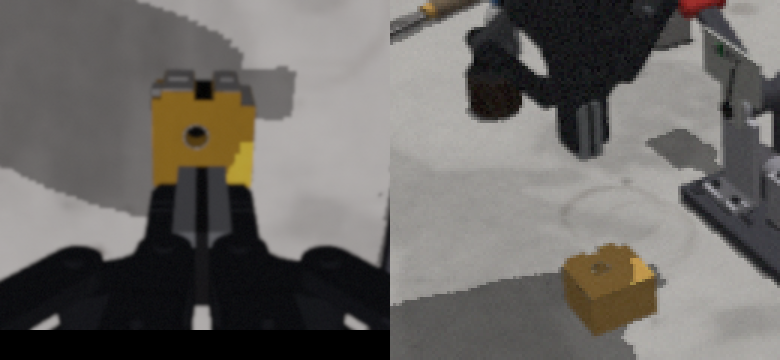

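The fingers shut on nothing. The crop shows the block still flat, with its teeth edge at about pixel (325,232) in the wrist image. I'll relocate it.

```bash
python3 - <<'E'
from h import *
for W in ('w2.png','w3.png'):
    im=cv2.imread('pics/'+W); h=cv2.cvtColor(im,cv2.COLOR_BGR2HSV)
    m=cv2.inRange(h,(12,110,60),(40,255,255)); m[:,420:]=0; n,l,st,ce=cv2.connectedComponentsWithStats(m)
    i=max(range(1,n),key=lambda i:st[i,4]); x,y,w,hh,_=st[i]; print(W,st[i])
    for p in [(x,y+5),(x+w,y+5),(x,y+hh)]: print(onz(W,*p,.03,True).round(4))
s,W='side0.png','s3.png'
for S in (s,W):
    im=cv2.imread('pics/'+S); h=cv2.cvtColor(im,cv2.COLOR_BGR2HSV)
    m=cv2.inRange(h,(12,110,50),(40,255,255)); m[:250]=0; m[:,:265]=0;m[:,318:]=0; n,l,st,ce=cv2.connectedComponentsWithStats(m)
    i=max(range(1,n),key=lambda i:st[i,4]); print(S,st[i],ce[i], onz(S,*ce[i],.02))
E
```

```text
w2.png [ 288  236   64   60 3380]
[ 0.4424 -0.1012  0.03  ]
[ 0.4856 -0.0996  0.03  ]
[ 0.4426 -0.1429  0.03  ]
w3.png [ 291  239   69   67 3504]
[ 0.4425 -0.1003  0.03  ]
[ 0.4853 -0.0986  0.03  ]
[ 0.4428 -0.144   0.03  ]
side0.png [273 281  31  31 659] [287.7875569  295.47344461] [ 0.46097668 -0.13070433  0.02      ]
s3.png [273 281  31  31 660] [287.66212121 295.63030303] [ 0.46057654 -0.13100338  0.02      ]
```

```bash
python3 - <<'E'
from h import *
t=np.array([.4632,-.1039,.0809])
for d in (-.03,-.015,0,.014): print(d,proj('w3.png',t-[0,0,d],True).round(1),proj('s3.png',t-[0,0,d]).round(1))
print('img s3 crop origin 215,200; tip px', 215+(588-390)/3, 200+155/3, ' wrist tip px', 190+203*2/3,180+167*2/3)
print(arm.state()['opening'])
E
```

```text
-0.03 [324.3 316.9] [279.4 246.5]
-0.015 [324.2 300.4] [280.  253.6]
0 [324.2 286.3] [280.5 260.5]
0.014 [324.1 274.8] [281.  266.9]
img s3 crop origin 215,200; tip px 281.0 251.66666666666666  wrist tip px 325.33333333333337 291.3333333333333
2.0471812058938493e-05
```

Both cameras put the shut fingertips about 17 mm behind the reported TCP, not 14 mm ahead of it, which explains the miss. I'll go lower in small steps and watch the force.

```bash
python3 -m handwheel '{"linear":[[0,0,0],[0,0,0],[0,0,0],[0,0,0.1],[0,0,0.1],[0,0,0.08],[0,0,0.016],[0,0,0]],"twist":[0,0,0,0,0,0,0,0]}' 0 20
python3 -m handwheel '{"linear":[[0,0,0.01],[0,0,0.01],[0,0,0],[0,0,0]],"twist":[0,0,0,0]}' 0 20
```

```text
time: 7.35
tcp_pos: [0.463, -0.1042, 0.0069]
tcp_rot: [-179.9, 0.0, 92.2]
contact_force: [0.8, -0.4, 0.5]
opening: 0.0852
grasp_force: 0.0
time: 7.75
tcp_pos: [0.4638, -0.104, 0.0026]
tcp_rot: [180.0, -0.0, 92.2]
contact_force: [-0.0, 0.4, -0.3]
opening: 0.0856
grasp_force: 0.0
```

```bash
python3 -m handwheel '{"linear":[[0,0,0.01],[0,0,0.01],[0,0,0],[0,0,0]],"twist":[0,0,0,0]}' 0 20
python3 - <<'E'
from h import *
snap('side','s4.png'); s=arm.state(); t=s['tcp_pos']; print(t)
im=cv2.imread('pics/s4.png'); g=cv2.cvtColor(im,cv2.COLOR_BGR2GRAY)
for x in (-.045,-.052,.045,.052):
    p=proj('s4.png',t+[x,0,0]); f=proj('s4.png',[t[0]+x,t[1],0]); u=int(round(p[0])); print(x,p.round(1),'bench',f.round(1), g[int(p[1])-40:int(p[1])+20:2,u].tolist())
E
```

```text
time: 8.15
tcp_pos: [0.4634, -0.104, -0.0029]
tcp_rot: [-180.0, 0.0, 92.2]
contact_force: [-0.3, 1.1, -0.5]
opening: 0.0855
grasp_force: 0.0
[ 0.46346467 -0.10403376 -0.0028433 ]
-0.045 [261.7 304.9] bench [261.6 303.7] [27, 23, 25, 18, 37, 133, 102, 76, 53, 47, 55, 54, 63, 69, 68, 92, 91, 91, 88, 86, 90, 90, 89, 91, 91, 89, 90, 94, 90, 88]
-0.052 [258.2 306.2] bench [258.1 305. ] [27, 24, 11, 26, 22, 25, 46, 35, 35, 23, 22, 18, 23, 85, 90, 88, 86, 90, 89, 87, 88, 89, 90, 91, 89, 89, 93, 91, 88, 90]
0.045 [304.4 289.7] bench [304.4 288.5] [50, 20, 13, 26, 27, 30, 30, 19, 19, 22, 21, 13, 13, 28, 127, 167, 168, 171, 162, 97, 99, 98, 92, 154, 161, 159, 157, 154, 170, 161]
0.052 [307.6 288.6] bench [307.6 287.4] [28, 26, 30, 19, 27, 22, 31, 36, 40, 39, 41, 46, 73, 147, 158, 168, 169, 171, 97, 101, 95, 99, 108, 176, 178, 177, 175, 177, 173, 173]
```

No contact, and the open tips are still about 28 mm above the bench, so the true tip offset is about 32 mm shorter than stated. I'll go down another 8 mm and grip.

```bash
python3 -m handwheel '{"linear":[[0,0,0.016],[0,0,0.016],[0,0,0],[0,0,0]],"twist":[0,0,0,0]}' 0 20
python3 -m handwheel '{"linear":[[0,0,0],[0,0,0],[0,0,0],[0,0,0],[0,0,0],[0,0,0],[0,0,0],[0,0,0]],"twist":[0,0,0,0,0,0,0,0]}' 1 20
```

```text
time: 8.6
tcp_pos: [0.4633, -0.1041, -0.011]
tcp_rot: [-180.0, 0.0, 92.2]
contact_force: [-0.3, 0.5, 0.6]
opening: 0.0856
grasp_force: 0.0
time: 9.4
tcp_pos: [0.4637, -0.104, -0.0106]
tcp_rot: [180.0, -0.0, 92.2]
contact_force: [-0.5, 1.2, 5.3]
opening: 0.0437
grasp_force: 20.9
```

Gripped at 43.7 mm. Now I'll lift and see whether it pivots.

```bash
python3 -m handwheel '{"linear":[[0,0,-0.02],[0,0,-0.02],[0,0,-0.02],[0,0,-0.02],[0,0,-0.02],[0,0,-0.02],[0,0,-0.02],[0,0,-0.02],[0,0,-0.02],[0,0,-0.02],[0,0,0],[0,0,0]],"twist":[0,0,0,0,0,0,0,0,0,0,0,0]}' 1 20
python3 - <<'E'
from h import *
snap('wrist','w5.png'); snap('side','s5.png'); s=arm.state(); print(s['tcp_pos'])
a=cv2.imread('pics/w5.png')[180:400,190:450]; p=proj('s5.png',s['tcp_pos']).astype(int)
b=cv2.imread('pics/s5.png')[p[1]-65:p[1]+55,p[0]-65:p[0]+65]
a=cv2.resize(a,(390,330));b=cv2.resize(b,(390,360),interpolation=3)
im=np.zeros((360,780,3),np.uint8);im[:330,:390]=a;im[:,390:]=b;cv2.imwrite('pics/c5.png',im)
E
```

```text
time: 10.6
tcp_pos: [0.4635, -0.1039, 0.0392]
tcp_rot: [180.0, -0.0, 92.2]
contact_force: [-0.2, -0.1, -1.6]
opening: 0.0434
grasp_force: 21.0
[ 0.46330221 -0.10390161  0.03898892]
```

View pics/c5.png

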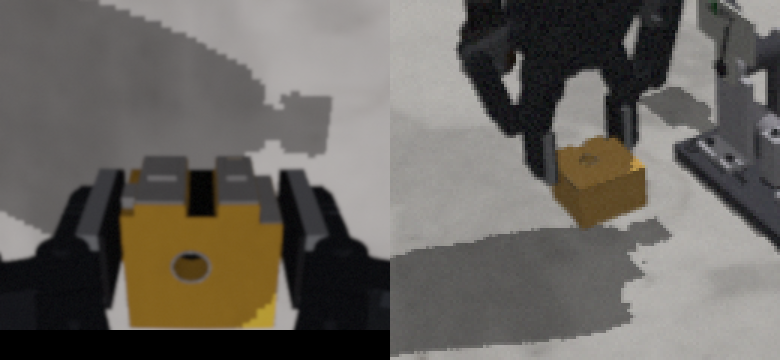

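The block is held but still level: the left half shows teeth up at (200,170), the right half shows it flat at about (600,180). So I'll use the ledge. I'll twist so its base faces the plate's -x edge (12 mm high), push against the edge, and roll it up.

```bash
python3 -m handwheel '{"linear":[[0,0,0],[0,0,0],[0,0,0],[0,0,0],[0,0,0],[0,0,0],[0,0,0],[0,0,0],[0,0,0],[0,0,0],[0,0,0],[0,0,0]],"twist":[-0.277,-0.277,-0.277,-0.277,-0.277,-0.277,-0.277,-0.277,-0.277,-0.277,-0.277,0]}' 1 20
python3 -m handwheel '{"linear":[[-0.05,-0.1,0],[-0.05,-0.1,0],[-0.05,-0.1,0],[-0.05,-0.1,0],[0,0,0.06],[0,0,0.06],[0,0,0.048],[0,0,0],[0,0,0]],"twist":[0,0,0,0,0,0,0,0,0]}' 1 20
python3 - <<'E'
from h import *
snap('side','s6.png'); snap('wrist','w6.png'); s=arm.state(); print(s['tcp_pos'],s['tcp_rot'])
W='w6.png'; im=cv2.imread('pics/'+W); h=cv2.cvtColor(im,cv2.COLOR_BGR2HSV)
m=cv2.inRange(h,(12,110,60),(40,255,255)); n,l,st,ce=cv2.connectedComponentsWithStats(m)
for i in range(1,n):
    if st[i,4]>40: print(st[i],ce[i].round())
E
```

```text
time: 11.9
tcp_pos: [0.4632, -0.1041, 0.0389]
tcp_rot: [180.0, -0.0, -176.2]
contact_force: [-0.6, -0.5, -1.6]
opening: 0.0433
grasp_force: 21.0
time: 12.8
tcp_pos: [0.5193, -0.1997, -0.0032]
tcp_rot: [180.0, -0.1, -176.3]
contact_force: [0.4, -0.7, -2.0]
opening: 0.0432
grasp_force: 21.1
[ 0.52015344 -0.20033728 -0.00224893] [-1.79990780e+02  4.58508491e-02 -1.76341647e+02]
[277 293   7   9  51] [280. 297.]
[ 270  295  109  105 7919] [324. 358.]
[306 351  23  15 259] [317. 358.]
[ 171  416   47   55 1260] [195. 440.]
[449 441   8  17  85] [452. 449.]
```

Next I'll approach the ledge in 2 to 3 mm steps until the force shows contact.

```bash
python3 -m handwheel '{"linear":[[-0.012,0,0],[-0.012,0,0],[0,0,0]],"twist":[0,0,0]}' 1 20 | egrep 'tcp_pos|contact'
python3 -m handwheel '{"linear":[[-0.012,0,0],[0,0,0]],"twist":[0,0]}' 1 20| egrep 'tcp_pos|contact'
python3 -m handwheel '{"linear":[[-0.008,0,0],[0,0,0]],"twist":[0,0]}' 1 20| egrep 'tcp_pos|contact'
```

```text
tcp_pos: [0.5267, -0.2, -0.0024]
contact_force: [0.3, -0.3, -1.1]
tcp_pos: [0.5285, -0.2001, -0.0029]
contact_force: [-2.3, 0.5, -1.1]
tcp_pos: [0.5286, -0.2001, -0.0034]
contact_force: [-7.0, -0.2, 2.4]
```

Contact at x≈0.5285. Now I'll roll up along the arc.

```bash
python3 -m handwheel '{"linear":[[-0.0123,0,-0.0116],[-0.0123,0,-0.0116],[-0.0123,0,-0.0116],[-0.0123,0,-0.0116],[0,0,0]],"twist":[0,0,0,0,0]}' 1 20 | egrep 'tcp_pos|contact|open'
python3 -m handwheel '{"linear":[[-0.0155,0,-0.0067],[-0.0155,0,-0.0067],[-0.0155,0,-0.0067],[-0.0155,0,-0.0067],[0,0,0]],"twist":[0,0,0,0,0]}' 1 20| egrep 'tcp_pos|contact|open'
python3 - <<'E'
from h import *
snap('side','s7.png'); s=arm.state(); t=s['tcp_pos'];print(t)
# bottom & shape of yellow blob in side view
im=cv2.imread('pics/s7.png'); h=cv2.cvtColor(im,cv2.COLOR_BGR2HSV)
m=cv2.inRange(h,(12,110,50),(40,255,255)); p=proj('s7.png',t+[0.02,0,.03]).astype(int); print(p)
for r in range(p[1]-30,p[1]+34,2): print(r,''.join('#' if m[r,c] else '.' for c in range(p[0]-32,p[0]+40)))
E
```

```text
tcp_pos: [0.5412, -0.1993, 0.0081]
contact_force: [-5.2, -0.1, -0.6]
opening: 0.0435
tcp_pos: [0.5569, -0.1983, 0.0148]
contact_force: [-5.7, 0.1, -0.3]
opening: 0.0434
[ 0.55680406 -0.19834111  0.01479131]
[361 283]
253 ........................................................................
255 ........................................................................
257 ........................................................................
259 ........................................................................
261 ........................................................................
263 ........................................................................
265 ........................................................................
267 ........................................................................
269 ................................##......................................
271 ........................##.....#####......................#.............
273 ........................##......###.................#########...........
275 ........................##......
[... 880 characters left out ...]
....###
299 ....................########.....#######..................##############
301 ...................####################..................###############
303 ..................####################....................############..
305 ......................##############.....................############...
307 .............................######.......................###########...
309 ............................................................########....
311 ..............................................................######....
313 .................................................................###....
315 ........................................................................
```

A steady 5 to 6 N push fits pivoting at the ledge. I'll continue to about 70°.

```bash
python3 -m handwheel '{"linear":[[-0.0168,0,-0.001],[-0.0168,0,-0.001],[-0.0168,0,-0.001],[-0.0168,0,-0.001],[0,0,0]],"twist":[0,0,0,0,0]}' 1 20 | egrep 'tcp_pos|contact|open'
python3 -m handwheel '{"linear":[[-0.0166,0,0.0034],[-0.0166,0,0.0034],[0,0,0]],"twist":[0,0,0]}' 1 20| egrep 'tcp_pos|contact|open'
python3 - <<'E'
from h import *
snap('side','s8.png'); snap('wrist','w8.png'); snap('scene','sc8.png'); s=arm.state(); print(s['tcp_pos'])
p=proj('s8.png',s['tcp_pos']+[0,0,.03]).astype(int); q=proj('sc8.png',s['tcp_pos']+[0,0,.03]).astype(int)
a=cv2.imread('pics/w8.png')[230:480,160:480]
b=cv2.imread('pics/s8.png')[p[1]-50:p[1]+50,p[0]-60:p[0]+60]; c=cv2.imread('pics/sc8.png')[q[1]-50:q[1]+50,q[0]-60:q[0]+60]
im=np.zeros((600,800,3),np.uint8);im[:312,:400]=cv2.resize(a,(400,312));im[:312,400:]=cv2.resize(b,(400,312),interpolation=3);im[312:,:346]=cv2.resize(c,(346,288),interpolation=3);cv2.imwrite('pics/c8.png',im)
E
```

```text
tcp_pos: [0.5744, -0.1973, 0.0161]
contact_force: [-4.0, -0.6, 0.6]
opening: 0.0433
tcp_pos: [0.583, -0.1968, 0.0148]
contact_force: [-5.0, 1.4, 2.9]
opening: 0.0441
[ 0.58303135 -0.19674044  0.0148384 ]
```

View pics/c8.png

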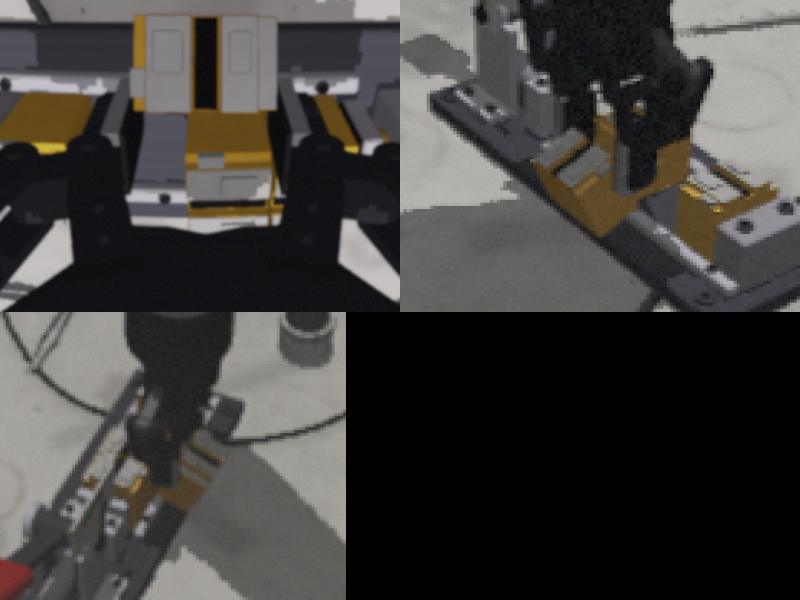

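The crop shows the block tilted about 65°, teeth up and outward. It is at about (240,60) in the wrist tile and (600,170) in the side tile. The neighbours are still standing. I'll back off over bare bench and press it down flat so it finishes upright.

```bash
python3 -m handwheel '{"linear":[[0,0,-0.04],[0,0,-0.04],[0.1,0,0],[0.1,0,0],[0.1,0,0],[0.1,0,0],[0,0,0],[0,0,0.06],[0,0,0.04],[0,0,0]],"twist":[0,0,0,0,0,0,0,0,0,0]}' 1 20 | egrep 'tcp_pos|contact|open'
python3 -m handwheel '{"linear":[[0,0,0.012],[0,0,0.012],[0,0,0]],"twist":[0,0,0]}' 1 20 | egrep 'tcp_pos|contact|open'
python3 -m handwheel '{"linear":[[0,0,0.008],[0,0,0.008],[0,0,0]],"twist":[0,0,0]}' 1 20 | egrep 'tcp_pos|contact|open'
```

```text
tcp_pos: [0.4836, -0.2023, 0.0089]
contact_force: [-0.4, 0.4, -2.5]
opening: 0.0436
tcp_pos: [0.4842, -0.2031, 0.0039]
contact_force: [-0.3, -0.2, -1.3]
opening: 0.0438
tcp_pos: [0.4867, -0.2031, 0.0022]
contact_force: [0.7, 2.7, 13.4]
opening: 0.0428
```

```bash
python3 -m handwheel '{"linear":[[0,0,0.008],[0,0,0.008],[0,0,0]],"twist":[0,0,0]}' 1 20 | egrep 'tcp_pos|contact|open'
python3 -m handwheel '{"linear":[[0,0,0.008],[0,0,0]],"twist":[0,0]}' 1 20 | egrep 'tcp_pos|contact|open'
```

```text
tcp_pos: [0.4895, -0.203, -0.0002]
contact_force: [4.5, 3.9, 21.7]
opening: 0.0435
tcp_pos: [0.4907, -0.2029, -0.0015]
contact_force: [6.9, 5.2, 25.2]
opening: 0.0433
```

By geometry (grip height 42 mm above the bench) the tilt is now about 83°, well past the balance angle. I'll ease off, open the fingers, and check the pose.

```bash
python3 -m handwheel '{"linear":[[0,0,-0.008],[0,0,-0.004]],"twist":[0,0]}' 1 20 | egrep 'tcp_pos|contact'
python3 -m handwheel '{"linear":[[0,0,0],[0,0,0],[0,0,0],[0,0,0],[0,0,0],[0,0,0],[0,0,-0.1],[0,0,-0.1],[0,0,-0.1],[0,0,-0.1],[0,0,0],[0,0,0]],"twist":[0,0,0,0,0,0,0,0,0,0,0,0]}' 0 20 | egrep 'tcp_pos|contact|open'
python3 - <<'E'
from h import *
snap('side','s9.png'); snap('wrist','w9.png'); s=arm.state(); print(s['tcp_pos'],s['tcp_rot'])
for W in('w9.png','s9.png'):
    im=cv2.imread('pics/'+W); h=cv2.cvtColor(im,cv2.COLOR_BGR2HSV)
    m=cv2.inRange(h,(12,100,45),(40,255,255)); n,l,st,ce=cv2.connectedComponentsWithStats(m)
    for i in range(1,n):
        if st[i,4]>60: print(W,st[i],ce[i].round())
W='s9.png'; m=cv2.inRange(cv2.cvtColor(cv2.imread('pics/'+W),cv2.COLOR_BGR2HSV),(12,100,45),(40,255,255)); g=cv2.imread('pics/'+W,0)
p=proj(W,[.475,-.205,.03]).astype(int);print(p)
for r in range(p[1]-34,p[1]+30,2): print(r,''.join('#' if m[r,c] else '.-+ '[min(g[r,c]//45,3)] for c in range(p[0]-40,p[0]+40)))
E
```

```text
tcp_pos: [0.4869, -0.2032, -0.001]
contact_force: [1.7, -0.9, 2.0]
tcp_pos: [0.484, -0.2029, 0.0971]
contact_force: [-0.9, 0.9, -1.1]
opening: 0.0854
[ 0.48308563 -0.20257546  0.0958232 ] [ 1.79969816e+02 -8.85973868e-02 -1.76344446e+02]
w9.png [ 289  203   69   39 1141] [319. 213.]
w9.png [ 223  364   48   57 1656] [249. 386.]
w9.png [ 314  364   82   48 2626] [354. 383.]
w9.png [407 380   9  29 164] [411. 394.]
s9.png [ 352   19  106   24 1724] [405.  32.]
s9.png [393 101  59  25 833] [420. 113.]
s9.png [ 352  260   64   55 1031] [379. 286.]
s9.png [302 301  27  34 550] [315. 319.]
[313 311]
277                                                   +-....------------------++---#
279                                                      --...--------------++   +-#
281                                                       +--....--------------++---
283                                                          +-....--------------+  
285                                                            +--...---------------
287                                                              +--....--
[... 1500 characters left out ...]
################                        
325 +++++++++++++++++++++++++++++++++#######################                        
327 +++++++++++++++++++++++++++++++++++#####################+                       
329 ++++++++++++++++++++++++++++++++++++-##################-++                      
331 ++++++++++++++++++++++++++++++++++++++-###########--++++++                      
333 ++++++++++++++++++++++++++++++++++++++++-#####-++++++++++++                     
335 ++++++++++++++++++++++++++++++++++++++++++-++++++++++++++++                     
337 ++++++----++++++++++++++++++++++++++++++++++++++++++++++++                      
339 ++++-----+++++++++++++++++++++++++++++++++++++++++++++++++++
```

```bash
cat >> h.py <<'E'
def box(x,y,yaw,z0=0,h=.047):
    c,s=np.cos(yaw),np.sin(yaw)
    return [np.array([x+c*a-s*b,y+s*a+c*b,z]) for z in (z0,z0+h) for a in(-.022,.022) for b in (-.015,.015)]
E
python3 - <<'E'
from h import *
from scipy.optimize import minimize
# foreground (non-bench) masks by yellow fit: yellow mask must lie in hull, hull tight
Y={}
for W,comp in (('w9.png',(289,200,70,60)),('s9.png',(300,296,32,40))):
    im=cv2.imread('pics/'+W);hsv=cv2.cvtColor(im,cv2.COLOR_BGR2HSV); Y[W]=(cv2.inRange(hsv,(10,90,40),(40,255,255)),comp)
for n,u,v in [('L',303,322),('near',317,335),('R',329,329)]: print(n,onz('s9.png',u,v,0).round(4))
W='w9.png';m=Y[W][0];g=cv2.imread('pics/'+W,0)
for r in range(186,330,4): print(r,''.join('#' if m[r,c] else '.-+ '[min(g[r,c]//45,3)] for c in range(270,378,2)))
E
```

```text
L [ 0.4613 -0.1887  0.    ]
near [ 0.4666 -0.23    0.    ]
R [ 0.4915 -0.2277  0.    ]
186 ++++++++++++++++++++++++++++++++++++++++++++++++++++++
190 ++++++++++++++++++++++++++++++++++++++++++++++++++++++
194 ++++++++++++++++++++++++++++++++++++++++++++++++++++++
198 ++++++++++++++++++++++++++++++++++++++++++++++++++++++
202 ++++++++++++--########--------------------++++++++++++
206 +++++++++++-###############################+++++++++++
210 ++++++++++-################################-++++++++++
214 ++++++++++##################################-+++++++++
218 +++++++++-####-#---######.....#########-++++-+++++++++
222 +++++++++-###++++++++++-#.....--++++++++-+++-+++++++++
226 ++++++++++###+--------+-#.....-++-----++++++-++++++++ 
230  +++++++++###++++++++-+-#.....-+-++++++-+++++         
234     ++++++###+-++++++-+-......-++++++-+-+++++         
238       ++++###+-++++++-+-......---++++++-+++++         
242          +-----++++++---......--+++++---++++          
246          +++--+++++++++-......--+++++++-++++          
250          +++-++++++++++-#.....#-+++++++-++++          
254       
[... 409 characters left out ...]
                                                    
286                                                       
290                                                       
294                                                       
298                                                       
302                                                       
306                                                       
310                                                       
314                                                       
318                                                       
322                                                       
326 +++++++++++++++++    ++++++++++++++++++++++++++++++++
```

It stands upright: the wrist mask shows the two tooth rows from above at columns 290–358, rows 218–262. I'll compute its centre and the lane gap for the regrasp.

```bash
python3 - <<'E'
from h import *
W='w9.png'
c=[onz(W,u,v,.047,True)[:2] for u,v in [(290,218),(358,217),(292,262),(357,262)]]
print(np.round(c,4),np.mean(c,0).round(4))
# gap & lane from w1: tops of a and b (z=.059), yellow strip edges; crop->px: x=235+u/2.6,y=v/2.6
W='w1.png'
f=lambda u,v:(235+u/2.6,v/2.6)
for n,u,v,z in [('b -y edge L',433,330,.057),('b -y edge R',545,326,.057),('a +y edge top L',430,437,.057),('a +y edge top R',540,432,.057),('c +y L',420,170,.057),('c +y R',540,168,.057),('a -y L',435,513,.057),('a -y R',545,508,.057),
 ('stop L',432,515,.046),('stop R',545,510,.046),('stop outer L',432,563,.046),('stop outer R',545,557,.046),('rail -x out s',403,548,.02),('rail -x out n',384,162,.02),('rail -x in s',415,548,.02),('gap floor bR',530,330,.012)]:
    print(n,onz(W,*f(u,v),z,True).round(4))
E
```

```text
[[ 0.4632 -0.2241]
 [ 0.46   -0.1833]
 [ 0.4917 -0.2219]
 [ 0.4891 -0.1813]] [ 0.476  -0.2026]
b -y edge L [ 0.5951 -0.2025  0.057 ]
b -y edge R [ 0.6386 -0.199   0.057 ]
a +y edge top L [ 0.5951 -0.2427  0.057 ]
a +y edge top R [ 0.6384 -0.2396  0.057 ]
c +y L [ 0.5898 -0.1427  0.057 ]
c +y R [ 0.6357 -0.1386  0.057 ]
a -y L [ 0.5982 -0.2719  0.057 ]
a -y R [ 0.6424 -0.2693  0.057 ]
stop L [ 0.5994 -0.2751  0.046 ]
stop R [ 0.6462 -0.2724  0.046 ]
stop outer L [ 0.6003 -0.2947  0.046 ]
stop outer R [ 0.6478 -0.2919  0.046 ]
rail -x out s [ 0.593  -0.2952  0.02  ]
rail -x out n [ 0.5822 -0.1347  0.02  ]
rail -x in s [ 0.5982 -0.2952  0.02  ]
gap floor bR [ 0.6467 -0.2016  0.012 ]
```

```bash
python3 -m handwheel '{"linear":[[0.028,0,0],[0,0,0.1],[0,0,0.1],[0,0,0.1],[0,0,0.08],[0,0,0.028],[0,0,0],[0,0,0]],"twist":[0,0,0,0,0,0,0,0]}' 0 30 | egrep 'tcp_pos|contact|open'
python3 -m handwheel '{"linear":[[0,0,0],[0,0,0],[0,0,0],[0,0,0],[0,0,0],[0,0,0],[0,0,0]],"twist":[0,0,0,0,0,0,0]}' 1 30 | egrep 'tcp_pos|contact|open|grasp'
python3 -m handwheel '{"linear":[[0,0,-0.1],[0,0,-0.1],[0,0,-0.1],[0,0,-0.1],[0,0,-0.1],[0,0,0],[0,0,0]],"twist":[0,0,0,0,0,0,0]}' 1 30 | egrep 'tcp_pos|contact|open|grasp'
python3 - <<'E'
from h import *
snap('wrist','w10.png'); snap('side','s10.png'); s=arm.state(); print(s['tcp_pos'],s['tcp_rot'])
W='w10.png'; im=cv2.imread('pics/'+W);m=cv2.inRange(cv2.cvtColor(im,cv2.COLOR_BGR2HSV),(10,90,40),(40,255,255));g=cv2.imread('pics/'+W,0)
for r in range(290,440,4): print(r,''.join('#' if m[r,c] else '.-+ '[min(g[r,c]//45,3)] for c in range(230,420,2)))
E
```

```text
tcp_pos: [0.4769, -0.2037, -0.0046]
contact_force: [0.4, 0.3, 0.8]
opening: 0.0854
tcp_pos: [0.4773, -0.2036, -0.0045]
contact_force: [-0.9, 1.7, 7.0]
opening: 0.0437
grasp_force: 31.9
tcp_pos: [0.4767, -0.2032, 0.1196]
contact_force: [-0.2, 0.4, -2.4]
opening: 0.0436
grasp_force: 31.5
[ 0.475816   -0.20286156  0.11841367] [ 1.79953114e+02 -1.28870035e-01 -1.76342177e+02]
290 +                   +#####################################################-                    
294 .-+          +-----#########################################################------             
298 -..+        +-----.#########################################################.-----+            
302  +-.-+     +------###################################################-------#------+           
306   +-.......------.#########################.........#################-++++++-.------....-+     
310    +.......-----..#####-----------------###.........###-------###---#-++++++-..------......+   
314   +.......------..#####-+++++++++++++++++-#.........##-+++++++++++++-++++++-...------.......+  
318 --.......------...###
[... 2374 characters left out ...]

414 ......................................--++++        +++--......................................
418 ...............................................................................................
422 ...............................................................................................
426 ...............................................................................................
430 ...............................................................................................
434 ...............................................................................................
438 ...............................................................................................
```

Held upright. Next I'll twist 90° so the block's long side is across the lane, and place the camera beside the gap to refine it.

```bash
python3 -m handwheel '{"linear":[[-0.064,-0.133,-0.05],[-0.064,-0.133,-0.05],[-0.064,-0.133,-0.05],[0,0,0]],"twist":[0,0,0,0]}' 1 30 | egrep 'tcp_pos|contact|open'
python3 -m handwheel '{"linear":[[0,0,0],[0,0,0],[0,0,0],[0,0,0],[0,0,0],[0,0,0],[0,0,0],[0,0,0],[0,0,0],[0,0,0],[0,0,0],[0,0,0]],"twist":[0.273,0.273,0.273,0.273,0.273,0.273,0.273,0.273,0.273,0.273,0.273,0]}' 1 30| egrep 'tcp_|contact|open'
python3 - <<'E'
from h import *
snap('wrist','w11.png'); s=arm.state(); print(s['tcp_pos'],s['tcp_rot'])
W='w11.png'; im=cv2.imread('pics/'+W);m=cv2.inRange(cv2.cvtColor(im,cv2.COLOR_BGR2HSV),(10,90,40),(40,255,255));g=cv2.imread('pics/'+W,0)
print([proj(W,p,True).round().tolist() for p in [(.595,-.2025,.057),(.6386,-.199,.057),(.595,-.2427,.057),(.6384,-.2396,.057)]])
for r in range(130,330,3): print(r,''.join('#' if m[r,c] else '.:-=+* '[min(g[r,c]//28,6)] for c in range(380,540,2)))
E
```

```text
tcp_pos: [0.5313, -0.3048, 0.157]
contact_force: [-1.0, -0.8, -2.1]
opening: 0.0434
tcp_pos: [0.5303, -0.299, 0.1556]
tcp_rot: [-179.8, -0.1, 93.4]
contact_force: [0.1, -0.3, -1.8]
opening: 0.0434
[ 0.53042414 -0.29913897  0.15579386] [-1.79855537e+02 -4.02150897e-02  9.37427358e+01]
[[423.0, 105.0], [479.0, 109.0], [418.0, 160.0], [473.0, 162.0]]
130 ----------+   +---------------------------=*  *------=****************          
133 ----------+   +---------------------------=*  *------=****************          
136 ----------+   +---------------------------=*  +------=**************            
139 ----------*   +---------------------------=*  +------=**************            
142 ----------*   +---------------------------+*  +------=************              
145 ----------*  *+---------------------------+* *+------+************              
148 ----------*  *+---------------------------+  *+------+***********               
151 ---------=*  *=-------------------------:-+  *=------+**********                
154 ---------=*  *=-------------------------:-+  *=------+**********  
[... 4203 characters left out ...]
                                                             
307 =:.:-----:....-+* *                                                             
310 =:.:-----:.....:+*                                                              
313 =:..:-----:.....-****                                                           
316 -...:-----::....:=***                                                           
319 -...::-----:.....:+**               *                                           
322 -....:------:.....-**                                                           
325 -....::-----:......=*                ***                                        
328 -.....:----:::.....:+*      *         *
```

```bash
python3 - <<'E'
from h import *
W='w11.png'; im=cv2.imread('pics/'+W);m=cv2.inRange(cv2.cvtColor(im,cv2.COLOR_BGR2HSV),(10,90,40),(40,255,255));g=cv2.imread('pics/'+W,0)
for r in range(90,132,2): print(r,''.join('#' if m[r,c] else '.:-=+* '[min(g[r,c]//28,6)] for c in range(396,500,1)))
for n,us,v in (('out',(399,476),151),('in',(407.5,465),151)):
    p=[onz(W,u,v,.02,True) for u in us]; print(n,np.round(p,4).tolist(),np.mean(p,0).round(4))
for u,v in [(418,160),(473,162.5),(445,161)]: print('a +y',onz(W,u,v,.058,True).round(4))
# held block: grip geometry check
E
```

```text
90 ----=+*     *=-:###########-+*    **    **********  *=:....:###=+*****           *+--------=+**         
92 ----=+*    *+=-:###########-+*    **                *=:.....###=** ********      *+=-------=+*          
94 ----+**    *+=-:###########-+*    ***               *=:....:###=**              **+=--------+*          
96 ----+**    *+=-:###########-+*    ***               *=:....:###=+*               *+=-------=+*          
98 ----+**    *+=-:###########-+*    ***               *=:.....###=+*               *+--------=+*          
100 ---=+**    *+=-:#############*****+**               *=:.....###=+*               *+=-------=+*          
102 ----+**    **=-:###################+*               *=:.....###=**               *+=-------=+*          
104 ---=+**    **=-:###################+*              *+=:.....###=**               *+--------=+*          
106 ---=+**    **=-:-###################=====+++++++++++=##########=+*************   *+--------=+*          
108 ---=+*     **=-------------:::-:::::::::-----------##############-=====++++++++**+=--------=+*          
110 ---=+*     
[... 734 characters left out ...]
+**      ****
124 ---=+***+***+=-------------------------------------------------------==-::::--------------=+**    ******
126 ---=+*     **=------------------------------------------------------=++=------------------=+**  ********
128 ---=+*     **=------------------------------------------------------=++*****+=------------=+************
130 ---=+*     *+=------------------------------------------------------=+**   **=------------=+************
out [[0.5876, -0.24, 0.02], [0.6555, -0.2328, 0.02]] [ 0.6215 -0.2364  0.02  ]
in [[0.5947, -0.2394, 0.02], [0.6452, -0.234, 0.02]] [ 0.62   -0.2367  0.02  ]
a +y [ 0.5944 -0.2426  0.058 ]
a +y [ 0.6378 -0.24    0.058 ]
a +y [ 0.6152 -0.2413  0.058 ]
```

```bash
python3 -m handwheel '{"linear":[[0.095,0.123,0],[0.095,0.123,0],[0.095,0.123,0],[0,0,0.1],[0,0,0.1],[0,0,0],[0,0,0],[0,0,0]],"twist":[0,0,0,0,0,0,0,0]}' 1 30 | egrep 'tcp_|contact|open'
python3 - <<'E'
from h import *
p=np.mean([arm.state()['tcp_pos'] for _ in range(5)],0); print(p)
snap('wrist','w12.png'); snap('scene','sc12.png')
for W,r0,r1,c0,c1,st in (('w12.png',150,330,250,400,3),('sc12.png',180,260,280,350,1)):
    im=cv2.imread('pics/'+W);m=cv2.inRange(cv2.cvtColor(im,cv2.COLOR_BGR2HSV),(10,90,40),(40,255,255));g=cv2.imread('pics/'+W,0)
    if W[0]=='w':
      for r in range(r0,r1,st): print(r,''.join('#' if m[r,c] else '.:-=+* '[min(g[r,c]//28,6)] for c in range(c0,c1,2)))
E
```

```text
tcp_pos: [0.619, -0.2238, 0.1088]
tcp_rot: [179.9, 0.0, 93.6]
contact_force: [-0.1, 0.2, -1.6]
opening: 0.0432
[ 0.61904584 -0.22381734  0.10879295]
150 =+*-----------+      **          *-.....#*             **   *=----------+  
153 ===:----------+      **          *-.....#*        *    **   *=----------*  
156 ===::---------+*  *****          *-.....#*        *    **   *=----------*  
159 ===::::-------+*   ###*          *-.....#*        *    **   *=----------*  
162 ===:::::::----+*   *##+          *#######*        **  *+*   *-----------*  
165 ===::::::::::-+*   +###==========#########========#=++++*   *----------=*  
168 ===:::::::::::=*   +###***********#######=*       **    *   *----------=*  
171 ===:::::::::::-++***###           +#....#=              *   *----------=*  
174 ===-::::::::::-==+++###           +#....#+*             *   +----------=*  
177 ===-::::::::::-==+=+###***      * +#....#+**            *   +----------=*  
180 ===-::::::::::-==+=+###**       * +#....#=              *   +----------=*  
183 ===-::::::::::-==+==###***      * +#....#=              *   +------
[... 3148 characters left out ...]
###########################################-=======-:-----=+
306 ::-----:##########################.####..#################-=======:::----::
309 :-----::#########################.........#################=======:.:-----:
312 :-----:.#####==================##.........##======================:.::-----
315 -----:..#####==================-#.........##=====================-...:-----
318 -----:..#####==================-#.........##=====================-...:-----
321 ----:...#####==================-#.........##=====================-....:----
324 ----:...#####==================-#.........##=====================-....:----
327 ---::....####==================-#.........#======================-.....:---
```

```bash
python3 - <<'E'
from h import *
W='w12.png'
for n,u,z in (('Lout',280,.02),('Lin',290.5,.02),('Rin',359,.02),('Rout',369.5,.02)): print(n,onz(W,u,234,z,True).round(4))
for n,v,z in (('b -y top',214,.059),('b -y top45',214,.057),('a foot',252.5,.012)): print(n,[onz(W,u,v,z,True).round(4).tolist() for u in (325,)])
g=cv2.imread('pics/'+W,0)
print([int(x) for x in g[234,270:380]])
# held block front face edges: bottom z
s=arm.state()['tcp_pos']; print(s)
print('block left/right bottom +y edge pred', [proj(W,[*(np.array([s[0],s[1]])+a*np.array([.998,.065])+.016*np.array([-.065,.998])),s[2]+.006],True).round(1).tolist() for a in(-.022,.022)])
E
```

```text
Lout [ 0.5872 -0.2268  0.02  ]
Lin [ 0.5948 -0.2264  0.02  ]
Rin [ 0.6441 -0.2234  0.02  ]
Rout [ 0.6517 -0.2229  0.02  ]
b -y top [[0.6179, -0.1999, 0.059]]
b -y top45 [[0.6179, -0.2004, 0.057]]
a foot [[0.6207, -0.242, 0.012]]
[39, 42, 39, 42, 39, 39, 39, 40, 45, 59, 81, 98, 106, 109, 112, 112, 111, 111, 105, 96, 81, 60, 45, 40, 39, 40, 42, 40, 41, 40, 41, 42, 40, 42, 42, 41, 42, 40, 41, 42, 40, 42, 41, 40, 41, 39, 40, 41, 43, 42, 41, 41, 41, 41, 40, 43, 41, 42, 40, 40, 40, 41, 42, 39, 41, 40, 43, 42, 41, 41, 41, 42, 42, 41, 41, 43, 43, 40, 41, 42, 41, 39, 43, 40, 40, 40, 43, 54, 72, 91, 102, 107, 110, 110, 110, 109, 107, 101, 90, 68, 47, 40, 41, 42, 39, 39, 40, 41, 40, 41]
[ 0.61922971 -0.22372776  0.10889791]
block left/right bottom +y edge pred [[278.0, 261.2], [372.5, 260.8]]
```

The geometry is consistent: lane centre x=0.6195, gap y from -0.242 to -0.200, and the held block is right over it (2 mm correction in y). Lowering.

```bash
python3 -m handwheel '{"linear":[[0.009,0.001,0.06],[0,0,0.08],[0,0,0.08],[0,0,0.08],[0,0,0.04],[0,0,0.02],[0,0,0]],"twist":[0,0,0,0,0,0,0]}' 1 30 | egrep 'tcp_|contact|open'
python3 -m handwheel '{"linear":[[0,0,0.02],[0,0,0.012],[0,0,0]],"twist":[0,0,0]}' 1 30 | egrep 'tcp_|contact|open'
python3 -m handwheel '{"linear":[[0,0,0.008],[0,0,0]],"twist":[0,0]}' 1 30 | egrep 'tcp_|contact|open'
```

```text
tcp_pos: [0.6186, -0.2207, 0.0169]
tcp_rot: [-180.0, -0.0, 93.6]
contact_force: [0.2, 0.1, -1.4]
opening: 0.043
tcp_pos: [0.6188, -0.2207, 0.0092]
tcp_rot: [180.0, -0.0, 93.6]
contact_force: [-0.1, 0.3, -2.5]
opening: 0.0434
tcp_pos: [0.6191, -0.2209, 0.0077]
tcp_rot: [180.0, 0.0, 93.6]
contact_force: [1.0, 0.3, -0.7]
opening: 0.0438
```

```bash
python3 -m handwheel '{"linear":[[0,0,0.006],[0,0,0]],"twist":[0,0]}' 1 30 | egrep 'tcp_|contact|open'
python3 -m handwheel '{"linear":[[0,0,0],[0,0,0],[0,0,0],[0,0,0],[0,0,0],[0,0,0],[0,0,-0.08],[0,0,-0.1],[0,0,-0.12],[0,0,-0.12],[0,0,-0.12],[0,0,0]],"twist":[0,0,0,0,0,0,0,0,0,0,0,0]}' 0 30 | egrep 'tcp_|contact|open'
python3 - <<'E'
from h import *
snap('wrist','w13.png'); snap('side','s13.png'); s=arm.state(); print(s['tcp_pos'])
W='w13.png'; im=cv2.imread('pics/'+W);m=cv2.inRange(cv2.cvtColor(im,cv2.COLOR_BGR2HSV),(10,90,40),(40,255,255));g=cv2.imread('pics/'+W,0)
for r in range(150,330,3): print(r,''.join('#' if m[r,c] else '.:-=+* '[min(g[r,c]//28,6)] for c in range(250,400,2)))
E
```

```text
tcp_pos: [0.6191, -0.2209, 0.0076]
tcp_rot: [179.9, -0.0, 93.6]
contact_force: [-4.5, 3.5, 10.7]
opening: 0.0435
tcp_pos: [0.6208, -0.2223, 0.1457]
tcp_rot: [179.6, 0.2, 93.5]
contact_force: [0.5, -0.6, 0.2]
opening: 0.0854
[ 0.61906767 -0.22090451  0.1413315 ]
150 ===++=---------=******+*********+#...:-************+****=---------+********
153 =====-:--------=******+*********+#...:-************+****=---------+********
156 =====-::-------=****##+*********+#...:-************+****=---------+********
159 =====-:::::::--=****=##+++++++++=######=+++++++=====****=---------+********
162 =====-:::::::::=****+##===++++++=######=+*****+****+****=---------+********
165 =====-:::::::::=+***###**********#....#+***********+****=---------+********
168 ====--:::::::::-=+**###**********#....#+***********+****=---------+********
171 =====-:::::::::-====###**********#....#+***********++***=---------+********
174 ====--:::::::::-====###++********=....#+***********++***=---------+********
177 =====-::::::::::====-##+*********=....#+***********++***=---------+********
180 =====-::::::::::====-##+*********=
[... 3261 characters left out ...]
++++++++++-:::-++++++++++++=:::-=+++++++++++++++************
306 *********************+++++===+++++++++++++++==+++++************************
309 *********************++++++++++++++++++++++++++++++************************
312 **********************+++++++++++******************************************
315 ***************************************************************************
318 *****************++**+*****************************************************
321 ****************++++++*****************************************************
324 **************+++++++******************************************************
327 **************+++++********************************************************
```

All four inserts stand in the row. The wrist mask shows tooth rows at rows 165–200 (b), 210–246 (new) and 258–290 (a). Now I'll shut the fingers and go over the paddle.

```bash
python3 -m handwheel '{"linear":[[0,0,-0.06],[0,0,-0.06],[0.166,0,0],[0.166,0,0],[0.166,0,0],[0.166,0,0],[0.166,0,0],[0.166,0,0],[0,0,0],[0,0,0]],"twist":[0,0,0,0,0,0,0,0,0,0]}' 1 30 | egrep 'time|tcp_|contact|open'
python3 - <<'E'
from h import *
for n in ('scene','side','wrist'): snap(n,n+'14.png')
t=arm.state()['tcp_pos']; print(t)
for f in ('scene14.png','side14.png','wrist14.png'):
    h=cv2.cvtColor(cv2.imread('pics/'+f),cv2.COLOR_BGR2HSV); m=cv2.inRange(h,(0,130,60),(6,255,255))|cv2.inRange(h,(174,130,60),(180,255,255))
    n,l,st,ce=cv2.connectedComponentsWithStats(m); print(f,[(st[i].tolist(),ce[i].round(1).tolist()) for i in range(1,n) if st[i,4]>40], proj(f,t+[0,0,.018],f[0]=='w').round(1))
    if f[:2]!='wr':
        p=proj(f,[.604,.026,.14]).astype(int)
        for r in range(p[1]-34,p[1]+24,2): print(r,''.join('#' if m[r,c] else '.-+ '[min(cv2.imread('pics/'+f,0)[r,c]//45,3)] for c in range(p[0]-35,p[0]+35)))
E
```

```text
time: 27.75
tcp_pos: [0.6034, 0.0294, 0.1713]
tcp_rot: [180.0, -0.0, 93.7]
contact_force: [-0.6, -1.2, 0.6]
opening: -0.0001
[0.60341548 0.02584784 0.17131915]
scene14.png [([444, 102, 8, 17, 98], [447.2, 110.0]), ([255, 259, 16, 10, 61], [262.4, 264.0]), ([193, 271, 21, 6, 110], [202.5, 273.2])] [262.7 240. ]
223                   -..................................-++        +----+
225                   +-..............................-++          +------
227                     +-.----....................--+           +------+ 
229                      +--------..............--+             +------+  
231                       ----------........---+               +----++++--
233                       -----.-----.......+             +++ +-------+   
235                       +----------......-+            +--------+ ++    
237                        +----------....-+            +------------+   +
239                          +--------...-+            +--------------+ --
241                          ++---------++           +++--------------+---
243 +                            +++--
[... 3127 characters left out ...]
          +---------##################                       
198                    +----------##################+                     
200                    +-----------##################                     
202                    +-------------##########...#-+                     
204                     +-------------#####........-                      
206                     +----------------++-.......-+                     
208                     +----------------   +--...----                    
210                     +----------------    +- +------+                  
wrist14.png [([470, 190, 43, 29, 617], [491.2, 203.8]), ([293, 224, 63, 69, 3841], [324.1, 256.9])] [324.9 304.7]
```

The paddle is centred under the fingers: the wrist red blob spans columns 293–356, centre 324, and the tip is at 325. I'll descend to find first contact.

```bash
python3 -m handwheel '{"linear":[[0,0,0.05],[0,0,0.05],[0,0,0.04],[0,0,0.02],[0,0,0]],"twist":[0,0,0,0,0]}' 1 30 | egrep 'tcp_pos|contact'
python3 -m handwheel '{"linear":[[0,0,0.02],[0,0,0]],"twist":[0,0]}' 1 30 | egrep 'tcp_pos|contact'
python3 -m handwheel '{"linear":[[0,0,0.02],[0,0,0]],"twist":[0,0]}' 1 30 | egrep 'tcp_pos|contact'
```

```text
tcp_pos: [0.6026, 0.0277, 0.1294]
contact_force: [1.2, -0.0, 0.2]
tcp_pos: [0.6032, 0.0278, 0.1254]
contact_force: [1.0, 0.4, -0.3]
tcp_pos: [0.6031, 0.0278, 0.1204]
contact_force: [0.2, -0.5, -0.3]
```

```bash
python3 -m handwheel '{"linear":[[0,0,0.02],[0,0,0]],"twist":[0,0]}' 1 30 | egrep 'tcp_pos|contact'
python3 -m handwheel '{"linear":[[0,0,0.02],[0,0,0],[0,0,0]],"twist":[0,0,0]}' 1 30 | egrep 'tcp_pos|contact'
python3 - <<'E'
from h import *
snap('side','side15.png'); snap('wrist','wrist15.png'); 
for f in ('side14.png','side15.png','wrist14.png','wrist15.png'):
    h=cv2.cvtColor(cv2.imread('pics/'+f),cv2.COLOR_BGR2HSV); m=cv2.inRange(h,(0,130,60),(6,255,255))|cv2.inRange(h,(174,130,60),(180,255,255))
    n,l,st,ce=cv2.connectedComponentsWithStats(m); print(f,[(st[i].tolist(),ce[i].round(1).tolist()) for i in range(1,n) if st[i,4]>200])
E
```

```text
tcp_pos: [0.6031, 0.0279, 0.1152]
contact_force: [1.4, -0.1, 0.6]
tcp_pos: [0.6033, 0.0276, 0.1107]
contact_force: [-0.6, 0.1, 0.9]
side14.png [([303, 183, 24, 23, 320], [313.9, 193.8])]
side15.png [([302, 188, 24, 20, 247], [313.2, 197.9])]
wrist14.png [([470, 190, 43, 29, 617], [491.2, 203.8]), ([293, 224, 63, 69, 3841], [324.1, 256.9])]
wrist15.png [([496, 206, 49, 35, 846], [520.5, 222.7]), ([283, 252, 83, 64, 3658], [324.2, 275.7])]
```

```bash
cat >> h.py <<'E'
PH=np.deg2rad(3.6); O=np.array([.6148,-.1505,0])
def fx(x,y,z): return O+np.array([x*np.cos(PH)-y*np.sin(PH),x*np.sin(PH)+y*np.cos(PH),z])
def paddle(q):
    a=.48-q; return [fx(x,.085+r*np.cos(a)-n*np.sin(a),.081+r*np.sin(a)+n*np.cos(a)) for x in(-.018,.018) for r in(.081,.135) for n in (-.005,.009)]
def red(f):
    h=cv2.cvtColor(cv2.imread('pics/'+f),cv2.COLOR_BGR2HSV); m=cv2.inRange(h,(0,110,40),(8,255,255))|cv2.inRange(h,(172,110,40),(180,255,255)); return m
def scan(f,qs):
    m=red(f)>0; w=f[0]=='w'; out=[]
    P0=np.array([proj(f,p,w) for p in paddle(0)]+[proj(f,p,w) for p in paddle(.6)]); lo=P0.min(0)-6; hi=P0.max(0)+6
    roi=np.zeros_like(m); roi[int(lo[1]):int(hi[1]),int(lo[0]):int(hi[0])]=1; m&=roi
    for q in qs:
        z=np.zeros(m.shape,np.uint8); cv2.fillConvexPoly(z,cv2.convexHull(np.array([proj(f,p,w) for p in paddle(q)]).round().astype(np.int32)),1)
        out.append((round(float((m&(z>0)).sum()/max((m|(z>0)).sum(),1)),2)))
    return out,m.sum()
E
python3 -m handwheel '{"linear":[[0.0056,0,0.02],[0.0056,0,0.02],[0.0056,0,0.02],[0.0056,0,0.02],[0,0,0]],"twist":[0,0,0,0,0]}' 1 30 | egrep 'tcp_pos|contact'
python3 - <<'E'
from h import *
snap('side','side16.png'); snap('wrist','wrist16.png'); snap('scene','scene16.png')
qs=np.arange(-.05,.63,.05); print(qs.round(2))
for f in ('side0.png','side14.png','side15.png','side16.png','scene0.png','scene16.png','wrist14.png','wrist15.png','wrist16.png'): print(f,*scan(f,qs))
E
```

```text
tcp_pos: [0.6027, 0.0339, 0.0899]
contact_force: [-0.2, 0.6, 1.7]
[-0.05  0.    0.05  0.1   0.15  0.2   0.25  0.3   0.35  0.4   0.45  0.5
  0.55  0.6 ]
side0.png [0.61, 0.67, 0.71, 0.66, 0.54, 0.43, 0.3, 0.21, 0.14, 0.09, 0.04, 0.02, 0.0, 0.0] 340
side14.png [0.58, 0.65, 0.69, 0.67, 0.55, 0.44, 0.31, 0.21, 0.14, 0.09, 0.04, 0.02, 0.0, 0.0] 330
side15.png [0.32, 0.4, 0.49, 0.54, 0.56, 0.54, 0.46, 0.35, 0.25, 0.17, 0.09, 0.06, 0.02, 0.0] 258
side16.png [0.04, 0.07, 0.12, 0.19, 0.28, 0.38, 0.48, 0.52, 0.56, 0.48, 0.36, 0.26, 0.15, 0.08] 220
scene0.png [0.66, 0.58, 0.48, 0.36, 0.27, 0.2, 0.13, 0.09, 0.06, 0.04, 0.02, 0.01, 0.0, 0.0] 332
scene16.png [0.0, 0.02, 0.11, 0.23, 0.37, 0.4, 0.39, 0.37, 0.34, 0.31, 0.26, 0.23, 0.19, 0.17] 246
wrist14.png [0.77, 0.75, 0.66, 0.57, 0.49, 0.42, 0.37, 0.32, 0.28, 0.25, 0.22, 0.2, 0.18, 0.16] 3914
wrist15.png [0.3, 0.45, 0.44, 0.44, 0.43, 0.42, 0.41, 0.4, 0.39, 0.36, 0.33, 0.31, 0.27, 0.24] 3776
wrist16.png [0.01, 0.07, 0.17, 0.28, 0.39, 0.42, 0.42, 0.44, 0.44, 0.44, 0.43, 0.43, 0.43, 0.42] 4084
```

The lever is following: q is about 0.29 from the side view. I'll press on slowly.

```bash
python3 -m handwheel '{"linear":[[0.003,0,0.01],[0.003,0,0.01],[0.003,0,0.01],[0.003,0,0.01],[0,0,0]],"twist":[0,0,0,0,0]}' 1 30 | egrep 'tcp_pos|contact'
python3 -m handwheel '{"linear":[[0.003,0,0.01],[0.003,0,0.01],[0.003,0,0.01],[0,0,0]],"twist":[0,0,0,0]}' 1 30 | egrep 'tcp_pos|contact'
python3 - <<'E'
from h import *
snap('side','side17.png'); snap('wrist','wrist17.png'); snap('scene','scene17.png')
qs=np.arange(.3,.65,.03); print(qs.round(2))
for f in ('side17.png','scene17.png','wrist17.png'): print(f,*scan(f,qs))
E
```

```text
tcp_pos: [0.6027, 0.0358, 0.0804]
contact_force: [-1.1, -2.5, 3.3]
tcp_pos: [0.6027, 0.0382, 0.0731]
contact_force: [-0.6, -4.7, 4.0]
[0.3  0.33 0.36 0.39 0.42 0.45 0.48 0.51 0.54 0.57 0.6  0.63]
side17.png [0.23, 0.29, 0.35, 0.41, 0.41, 0.43, 0.44, 0.43, 0.38, 0.34, 0.28, 0.23] 165
scene17.png [0.32, 0.35, 0.34, 0.34, 0.34, 0.34, 0.33, 0.33, 0.32, 0.3, 0.28, 0.26] 225
wrist17.png [0.36, 0.36, 0.37, 0.38, 0.38, 0.4, 0.4, 0.4, 0.41, 0.41, 0.41, 0.41] 3838
```

```bash
python3 - <<'E'
from h import *
for f in ('side0.png','side17.png'):
    im=cv2.imread('pics/'+f).astype(int); p=proj(f,fx(-.028,.085,.081)).round().astype(int); print(f,p)
    g=im.mean(2); G=(im[...,1]-np.maximum(im[...,0],im[...,2]))>12
    for r in range(p[1]-26,p[1]+14): print(r,' '.join('GG' if G[r,c] else '%2d'%(g[r,c]//4) for c in range(p[0]-18,p[0]+16)))
E
```

```text
side0.png [327 235]
209 17 16 16 17 17 16 35 40 40 35 28 30 25 19 16 15 15 14 15 23 34 39 40 40 40 40 41 40 40 41 41 41 41 41
210 17 17 17 17 16 16 34 40 39 35 24 18 34 31 22 17 15 15 16 16 22 36 40 40 40 40 40 41 40 41 41 40 40 40
211 18 17 17 17 17 17 34 39 39 40 27 18 17 24 33 27 18 16 15 16 15 33 39 40 40 40 40 40 41 40 40 40 40 40
212 17 17 16 16 16 16 32 38 39 39 27 17 18 18 19 35 31 22 16 15 15 23 35 38 40 40 40 41 41 41 40 40 40 40
213 17 17 15 14 12  9 15 33 38 39 27 19 18 18 18 17 26 32 26 18 15 16 23 35 39 40 40 40 40 41 40 40 40 40
214 13 11 15 15 15 19 33 38 38 39 28 18 19 18 GG 16 15 20 36 29 21 16 16 33 40 40 40 40 40 41 41 40 41 41
215 16 16 30 35 36 37 38 38 40 40 27 19 18 15 14 GG GG 15 17 26 34 27 18 23 35 39 40 40 40 40 40 40 40 40
216 36 37 37 37 38 39 39 40 39 39 28 19 18 16 12 GG GG 16 15 16 21 37 31 21 23 36 40 40 40 40 40 40 40 40
217 38 38 39 39 39 39 39 40 40 40 29 19 18 18 13 10 GG 13 11 16 17 18 28 34 26 35 40 40 39 39 39 40 39 40
218 39 39 40 40 40 40 39 40 40 40 29 19 18 18 18 15 10 12 11 13 13 16 18 22 37 36 38 40 40 40 40 40 40 39
219 38 39 38 39 39 3
[... 6720 characters left out ...]
2 21 21 22 21 19 17 18 18 18 20 19 18 18 21 27 24 23 36 40 41 29
243 20 20 21 21 21 21 21 21 21 22 21 21 22 23 22 25 22 18 17 17 18 19 18 18 18 17 18 19 18 23 37 41 41 29
244 21 22 22 20 21 21 21 21 22 22 22 22 22 25 26 35 30 20 18 17 18 18 18 17 17 18 18 19 19 14 35 41 41 29
245 21 21 21 20 20 21 21 20 21 21 21 22 22 35 39 40 30 20 17 18 18 17 18 17 17 18 18 20 19 15 34 40 41 28
246 21 21 21 21 20 21 21 21 21 22 21 22 22 33 38 40 29 20 18 17 18 18 17 17 18 18 17 19 19 15 23 38 41 28
247 22 21 21 21 21 20 21 22 22 21 22 22 21 21 35 39 29 20 18 17 18 18 17 17 17 18 18 19 19 14 21 35 41 28
248 22 22 22 22 21 22 21 22 21 21 22 22 22 22 34 39 30 20 17 17 17 17 17 17 18 18 18 19 20 14 10 27 37 28
```

The pointer is readable in the side view. At rest it runs from the hub (327,236) to (330,220); now it runs to (325,219), at the green patch (324–325, 214–218). I'll turn that into an angle.

```bash
python3 - <<'E'
from h import *
f='side17.png'; ex=fx(1,0,0)-O; ey=fx(0,1,0)-O
def pl(u,v,x):
    o,d=ray(f,u,v); t=((O+ex*x-o)@ex)/(d@ex); p=o+d*t; return np.array([(p-O)@ey,p[2]])
def ptr(name,r0=219,r1=231):
    im=cv2.imread('pics/'+name).astype(float).mean(2); P=[]
    for r in range(r0,r1+1):
        row=im[r,309:335]; lo=11 if r<227 else 16; hi=25 if r<227 else 22
        w=np.clip(66-row[lo:hi],0,None)**2; P.append(pl(309+lo+(w*np.arange(hi-lo)).sum()/w.sum(),r,-.031))
    P=np.array(P); c=np.polyfit(P[:,1],P[:,0],1); return np.arctan(c[0]),P
a0,P0=ptr('side0.png',221,231); a1,P1=ptr('side17.png',221,231); print('q est',-(a1-a0) , a0,a1)
im=cv2.imread('pics/side17.png').astype(int); G=(im[...,1]-np.maximum(im[...,0],im[...,2])); G[:,:]*=1
ys,xs=np.nonzero(G[212:221,320:330]>4); ys+=212; xs+=320
hub=pl(327.4,236,-.031); print('hub',hub, 'pivot expected .085,.081')
A=[(np.arctan2(*(pl(x,y,-.029)-hub)),G[y,x]) for x,y in zip(xs,ys)]
w=np.array(A); print('green angle mean',np.average(w[:,0],weights=w[:,1]),w[:,0].min(),w[:,0].max())
t=[np.arctan2(*(p-hub)) for p in P1[:4]]; t0=[np.arctan2(*(p-hub)) for p in P0[:4]]; print('pointer tip angle now',np.mean(t),'start',np.mean(t0),'dq',np.mean(t)-np.mean(t0))
E
```

```text
q est -0.49073752409997023 -0.31452879281149904 0.1762087312884712
hub [0.07834995 0.08205855] pivot expected .085,.081
green angle mean 0.3069742675399084 0.2306787755490008 0.40449458611927397
pointer tip angle now 0.27884856286870424 start -0.2181617494959574 dq 0.49701031236466164
```

The estimates put q between 0.43 and 0.49, all inside the green band. I'll press 2.5 mm more to centre it, and recheck over time.

```bash
python3 -m handwheel '{"linear":[[0,0,0.005],[0,0,0.005],[0,0,0],[0,0,0],[0,0,0],[0,0,0]],"twist":[0,0,0,0,0,0]}' 1 30 | egrep 'time|tcp_pos|contact'
python3 - <<'E'
from h import *
f='side18.png'; snap('side',f); snap('scene','scene18.png'); snap('wrist','wrist18.png')
qs=np.arange(.3,.65,.03); print(scan(f,qs))
ex=fx(1,0,0)-O; ey=fx(0,1,0)-O
def pl(u,v,x):
    o,d=ray(f,u,v); t=((O+ex*x-o)@ex)/(d@ex); p=o+d*t; return np.array([(p-O)@ey,p[2]])
hub=pl(327.4,236,-.031)
def tip(n):
    im=cv2.imread('pics/'+n).astype(float).mean(2); T=[]
    for r in range(221,226):
        w=np.clip(66-im[r,320:334],0,None)**2; T.append(np.arctan2(*(pl(320+(w*np.arange(14)).sum()/w.sum(),r,-.031)-hub)))
    return np.mean(T)
print([round(tip(n),3) for n in('side0.png','side16.png','side17.png',f)])
im=cv2.imread('pics/'+f).astype(int); g=im.mean(2); G=(im[...,1]-np.maximum(im[...,0],im[...,2]))>12
for r in range(212,232): print(r,' '.join('GG' if G[r,c] else '%2d'%(g[r,c]//4) for c in range(318,336)))
# yellow row in scene/side: inserts upright?
m=cv2.inRange(cv2.cvtColor(cv2.imread('pics/'+f),cv2.COLOR_BGR2HSV),(12,100,45),(40,255,255)); gg=cv2.imread('pics/'+f,0)
for r in range(250,326,2): print(r,''.join('#' if m[r,c] else '.:-=+* '[min(gg[r,c]//28,6)] for c in range(340,440)))
for k in range(5): print(arm.state()['contact_force'].round(1),end=' ')
E
```

```text
time: 31.7
tcp_pos: [0.6027, 0.0386, 0.0711]
contact_force: [-1.4, -4.4, 4.6]
([0.19, 0.24, 0.31, 0.38, 0.4, 0.42, 0.43, 0.44, 0.42, 0.38, 0.32, 0.26], np.int64(164))
[np.float64(-0.212), np.float64(0.112), np.float64(0.287), np.float64(0.285)]
212 11 17 19 19 18 21 36 38 39 40 41 41 41 40 41 40 41 41
213 12 17 19 19 19 19 18 27 38 37 39 41 41 41 41 40 41 41
214  9 17 19 18 18 18 17 14 21 36 40 41 42 42 41 41 41 41
215  9 17 19 18 17 15 GG GG 16 17 27 39 42 42 41 42 41 41
216  9 19 19 19 16 12 10 GG 16 15 17 22 38 41 41 41 41 41
217  9 18 20 18 19 15 11 GG 14 10 15 18 18 30 39 41 41 42
218  8 18 20 18 18 18 16 10 13 11 13 13 17 18 22 37 41 41
219  8 18 20 18 18 18 15 13 15 16 14 15 16 18 19 18 34 40
220 20 16 18 19 19 20 12 10 17 19 17 16 11 14 18 19 19 24
221 35 24 18 19 19 19 14 11 17 18 18 19 13 17 18 19 19 19
222 38 29 22 19 18 18 15  8 17 18 18 19 17 18 19 18 18 19
223 36 32 23 19 19 19 14  9 17 19 19 18 19 19 19 19 19 19
224 37 36 32 25 20 19 13  8 17 19 19 19 19 18 19 19 19 19
225 36 37 37 34 25 20 17 10 16 19 19 20 19 18 19 19 19 18
226 36 37 37 37 33 27 22 11 13 17 19 19 18 
[... 3679 characters left out ...]
***************+-::::::-----------:---+****+-##-------------------------------:-----------
316 ***************************+-::.:::-----------::--=+***+-:-------------------------:------------::::
318 ******************************+-:::::-----------::---+=:::-----:----------------:-----------:::::::=
320 ********************************+-::.:::----------:::--=+***+---:-----------:----------::::::::--+**
322 ** *****************************+*+-::::::---------------=+****+--------::----------::::.:::-+******
324 ************************************+=:::::::-----------:---+*+=---:::----------::.:::::-=+*********
[-0.9 -3.6  5.3] [-0.9 -3.6  5.3] [-0.9 -3.6  5.3] [-0.9 -3.6  5.3] [-0.9 -3.6  5.3]
```

```bash
python3 -m handwheel '{"linear":[[0,0,0.005],[0,0,0],[0,0,0],[0,0,0],[0,0,0],[0,0,0],[0,0,0],[0,0,0]],"twist":[0,0,0,0,0,0,0,0]}' 1 30 | egrep 'time|tcp_pos|contact'
python3 - <<'E'
from h import *
f='side19.png'; snap('side',f); c=snap('scene','scene19.png'); qs=np.arange(.3,.65,.03); print(scan(f,qs)[0])
a=cv2.imread('pics/side0.png').astype(int).mean(2)
im=cv2.imread('pics/'+f).astype(int); g=im.mean(2); G=(im[...,1]-np.maximum(im[...,0],im[...,2]))>12
for r in range(213,232): print(r,' '.join('GG' if G[r,c] else '%2d'%(g[r,c]//4) for c in range(318,332)))
d=np.abs(im.mean(2)-a); print('bottle/jar area change', d[200:245,235:262].mean(), d[260:275,440:466].mean())
E
```

```text
time: 32.65
tcp_pos: [0.6027, 0.0387, 0.0698]
contact_force: [-1.4, -4.2, 5.3]
[0.17, 0.22, 0.28, 0.35, 0.39, 0.42, 0.43, 0.44, 0.43, 0.39, 0.34, 0.28]
213 11 16 18 18 18 19 18 26 38 37 39 41 40 40
214 11 17 18 18 19 GG GG 16 20 36 40 41 41 41
215 10 18 19 18 17 15 GG GG 15 17 27 39 42 42
216  9 18 20 19 17 12  9 GG 15 16 17 21 38 41
217  9 19 19 18 19 15 10 GG 13 10 15 18 18 29
218  9 18 19 18 18 19 15 GG 13 12 14 13 17 19
219  8 18 19 18 19 18 15 14 16 16 15 14 16 17
220 16 14 18 18 19 19 12 10 16 19 16 16 11 14
221 31 20 19 18 18 19 14 10 17 18 18 19 13 17
222 38 29 21 19 19 19 13 11 16 19 19 19 17 18
223 37 32 24 20 19 18 14  9 16 19 19 19 19 19
224 37 36 32 24 19 19 13  8 17 19 18 19 19 19
225 37 37 37 34 26 19 16 10 16 18 18 19 19 19
226 35 37 36 37 32 27 20 11 13 17 19 19 19 19
227 36 36 36 37 38 37 31 17 12 18 19 19 18 19
228 37 36 36 36 37 37 37 23 10 17 19 19 18 18
229 36 36 36 36 36 36 37 24 11 17 19 18 19 19
230 36 36 36 36 36 36 37 24 11 16 20 19 19 19
231 36 36 35 35 35 36 36 23 10 17 20 19 19 20
bottle/jar area change 4.388477366255144 4.199145299145299
```

The pointer stands under the middle of the green patch, the row is closed up, and the bottles haven't moved. Handing in while holding.

```bash
python3 -c "
from cell import arm
print(arm.close_job())"
```

```text
the job is handed in; nothing more can be done
None
```

The fallen insert now stands upright, teeth up, in its gap, and I handed the job in with the lever held down at about 32.7 s and the pointer in the green band as read from the side camera; the paddle pushed back with only about 5 N straight up (7 N in all) against the 9 N stated, and no verdict came back.

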